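Scoop a rock core from the tilt bin

ROBOT

A 6-joint arm with a two-finger parallel gripper is mounted at the origin on the work surface. World frame = base frame: x ahead of the robot, y to its left, z up, the work surface at z = 0. Lengths are in mm, angles in rad, forces in N, time in s.
With the tool pointing down it reaches from about 350 to 875 mm from the base axis. Payload 4.2 kg.
Tool frame: the origin (TCP) lies midway between the tips of the shut fingers; the grasp point (between the pads) lies 19 mm behind it; y points along the fingers, x is the direction in which the jaws open and shut, and the axes are right-handed (so a half turn about y gives the same grasp; the last joint's range is limited). The gripper opens to 85 mm and grips with 20 to 120 N. Pads are 22 mm wide; open, the fingers measure 114 mm over their backs; the gripper's body (76 mm by 85 mm) begins 54 mm behind the grasp point. The pads swing forward as they close: fully open they stand 13 mm farther back than shut.
Start: joints at [-0.842, 0.385, 0.008, 0, -1.194, -0.259], TCP at [282.954, -557.258, 231.312] pointing down, gripper open.
Joint ranges: [-3.14, 3.14], [-1.21, 2.06], [-1.07, 1.41], [-3.16, 2.05], [-2.99, -0.16], [-3.1, 3.1]. Speed limits (rad/s): [2.79, 2.79, 3.14, 3.14, 3.14, 3.14].

INTERFACE

Orientations are given as a unit quaternion [x, y, z, w].
In Python, from bench import read_state, get_image, job_done gives the robot as it stands.
- The arm moves only by the tool play_rows, never from a script. Its argument "series" is a list of rows, each a list of 7 numbers: the shift along the tool's x, y, z in m, then the turn, a rotation vector about the tool's x, y, z in rad, then the finger opening in m, from 0 to 0.0854. In form: [[x, y, z, wx, wy, wz, claw], ...]. A call has 1 to 10 rows; each row shifts and turns the pose as measured when the row begins, along the tool's axes as they then stand; what a row does not reach is not made up. A row lasts 1/10 s, in which the tool goes at most 50 mm and 8.59 degrees, less where a joint would pass 70% of its speed; a pose out of reach is approached as far as the arm can. A call with a gripper value outside its range is refused whole. The fingers move at their own pace and stop on an object; the grip force is fixed at half the most. Time passes only in rows, so rows that do not move let the fingers close. It gives the time, the measured TCP pose, the force and the opening at its end, in the units of the state.
- read_state(): the state, without advancing time (a new reading comes with each control period).
- get_image(name): name is "scene" or "top" or "wrist"; returns a dict with "color" (420x560x3 uint8, red, green, blue), "intrinsics" (3x3 intrinsics, pixels), "origin" and "orientation" of the camera in the world. Camera axes: x right, y down, z forward; pixel columns grow to the right and rows downward; lengths in mm; the calibration is good to about 2 mm. A picture is of the moment at which its call begins. There is no depth.
- job_done(): hands the job in, once; it reports no verdict.
The state is a dict: "clock": time; "joints": joint angles; "joint_vel": joint speeds; "joint_efforts": joint torques, N m; "position": TCP position; "ee_rot": TCP orientation; "contact_force": force on the tool from outside, world axes, zero at the start; "wrist_torque": the same for the moment, N m; "gripper_width": finger opening in mm.
Only numpy, scipy, OpenCV 4.12 (cv2) and the standard library are available. Lean on these libraries where they do the work, as an engineer would, in place of code of your own. Each camera call takes 0.05 s, during which the arm holds its last target. There are 200 camera calls.

TASK

Swing the tilt bin forward out of its rack until it is fully open. Then lift the scoop off its stand by its hoop, set it down on the desk or the mat and let go, take it again by its upright rear grip, and scoop the rock core out of the bin without touching the core with the gripper. Set the loaded scoop down level in the middle of the cork mat and let go, leaving the bin open and the other desk things where they are.

Things in the scene. Friction and masses are not known exactly. Their poses are not given: they have to be found in the camera images.
- rack: Brown wooden rack 125 deep, 172 wide, 141 high (a cheek either side of the bin, low back rail, brass tie rod at the rear), fixed. Origin: on the desk straight under the bin's hinge line, at mid width. x points from its front into the rack (away from the robot), y along the hinge line, z up; it may be turned a little.
- bin (a joint): Hinge of the white tilt bin, rad: 0 = shut (upright in the rack), grows as its top swings forward (rack's -x), 1.48 = fully open on its stop: the front wall then is the bin's bottom, dipping 5 degrees into the bin. Heavily damped. It falls shut from small angles, falls softly open past about 0.8, and stays open.
- bin_hinge (a point): Point on the bin's hinge line, mid width, 35 mm above the desk. Axes turn with the bin; shut, they equal the rack's. In them (mm): front wall x 0 to 6, z 0 to 110, 144 wide (136 inside); floor x 0 to 80, z 0 to 6, with a 20 high lip at its rear edge; side walls 80 deep to z 45, then 50 deep to z 110. No back, no top.
- bin_toe (a point): Inside the bin, mid width, at (6, 0, 26) mm in the axes of bin_hinge: the foot, on the inner face of the front wall, of a 45 degree sloping strip that bridges the corner from here to the floor at x 26. With the bin open the core rests on the front wall against this strip, its axis about 17 mm above the wall and 7 mm from this point towards the mouth. Axes as bin_hinge.
- bin_bar (a point): Middle of the bin's brass pull bar: round, 10 mm diameter, 90 mm long along y, on two 8 mm rods 80 mm apart, in line with the front wall and 40 mm beyond its upper edge: at (3, 0, 150) mm in the axes of bin_hinge, 185 mm above the desk when shut. Axes as bin_hinge.
- core: Terracotta-coloured rock core, a solid cylinder of 34 mm diameter, 76 mm long, 0.13 to 0.23 kg, loose in the bin, lying along the hinge line. Origin on its skin at mid length (it turns as the core rolls); its x axis is the cylinder's axis.
- core_center (a point): Centre of the core. Its x axis is the cylinder's axis.
- scoop: Aluminium hand scoop, 0.19 to 0.26 kg, loose. Origin: underside of its floor, at the bend, mid width; x to the nose, z up. In mm: flat floor x -70 to 0, 3 thick, 106 wide (100 inside); nose plate 2.5 thick from x 0 rising at 12 degrees to the open edge at x 49, z 10; side walls 30 high to x 5, then low (13 above the nose plate) to x 35; rear wall 40 high. It rests level on the flat floor.
- scoop_hoop (a point): Middle of the black hoop bar that bridges the scoop from side to side: 10 x 10 mm, 107 mm long along the scoop's y, at (-16, 0, 85) mm in the scoop's axes; the scoop balances under it. Axes as the scoop.
- scoop_grip (a point): Grasp point of the black upright rear grip: a paddle 16 mm thick (x), 40 mm wide (y), from z 20 to z 95 mm, this point at (-78, 0, 75) mm in the scoop's axes. Axes as the scoop.
- scoop_nose (a point): Middle of the lower edge of the scoop's nose, at (49, 0, 10) mm in the scoop's axes. Axes as the scoop.
- stand: Brown wooden stand, fixed, on one side of the rack: block 170 (x -105 to 65) x 120 x 40 mm; the scoop stands on it, origin over origin, nose to the stand's x. A keeper behind and beside the rear grip, 145 mm above the desk, about 12 mm off, bars taking the grip there: lift the scoop straight up 120 mm. Origin on the desk.
- mat: Cork mat 220 (x) x 180 (y) x 3 mm, fixed on the desk on the other side of the rack. Origin: centre of its underside.
- cleaner: Bystander: amber bottle, 40 mm diameter, 110 high, loose. Origin under its centre.
- case: Bystander: blue spectacle case 60 x 160 x 35 mm, loose. Origin under its centre.
- eyepiece: Bystander: black microscope eyepiece standing upright, 42 mm diameter, 66 high, loose. Origin under its centre.
- weight: Bystander: brass paperweight with a knob, 56 mm diameter, 45 high, loose. Origin under its centre.
- brush: Bystander: brush lying on the desk, loose. Origin under its centre.
Not all that is in view belongs to the job. There is more than one size of the scoop; the one meant has the size given above.

How it is judged (in metres and radians):
On the way, in this order (a step that is already met when the one before it is completed fails the run):
1. the bin is swung fully open (value of joint bin above 1.38 rad), for 0.2 s.
2. the scoop is lifted off its stand by its hoop (height (world z) of scoop above 0.07 m and distance between the grasp point and scoop_hoop below 0.05 m and contact force between the fingers and scoop above 0.5 N), for 0.1 s.
3. the scoop stands level on the desk or mat, clear of the stand and let go (height (world z) of scoop below 0.01 m and angle between scoop's own z axis and vertical below 0.12 rad and horizontal distance between scoop and stand above 0.08 m and contact force between each of the arm, the fingers and scoop below 0.1 N and linear speed of scoop below 0.03 m/s), for 0.2 s.
4. the core lies in the scoop, which is held by its rear grip (x of core_center in the frame of scoop between -0.06 and 0.018 m and y of core_center in the frame of scoop between -0.03 and 0.03 m and z of core_center in the frame of scoop between 0.01 and 0.032 m and distance between the grasp point and scoop_grip below 0.05 m and contact force between the fingers and scoop above 0.5 N and height (world z) of scoop above 0.04 m), for 0.2 s.
At the end, for the whole second after the job is handed in: The scoop stands level (within 7 degrees) on the cork mat with its origin within 60 mm of the mat's centre, at rest and let go, the core lying at rest inside it; the bin still open (above 1.3 rad) (x of core_center in the frame of scoop between -0.06 and 0.018 m and y of core_center in the frame of scoop between -0.03 and 0.03 m and z of core_center in the frame of scoop between 0.01 and 0.032 m and horizontal distance between scoop and mat below 0.06 m and height (world z) of scoop below 0.01 m and angle between scoop's own z axis and vertical below 0.12 rad and linear speed of scoop below 0.02 m/s and linear speed of core below 0.03 m/s and value of joint bin above 1.3 rad); the robot touches nothing.
It fails at once if the gripper touches the core (contact force between the fingers and core above 0.5 N).
It fails at once if another desk thing is moved more than 30 mm (distance of any of cleaner, case, eyepiece, weight, brush from where it was at the start of the episode above 0.03 m).
It also fails if it takes over 72 s, if anything falls off the work surface, if the arm or the gripper's body presses on something with over 40 N, if the wrist force passes 120 N, or if a joint passes its speed limit or range.

## Working session

There is one attempt and no reset: what is moved stays moved. The work goes in short steps, Python scripts to look and compute and a tool call to move; the robot and the scene stay as the last step left them, time stands still between calls to the robot, and variables do not carry over. Pictures are saved under pics/ and viewed, about 8 in all and at most 12, crops included, and the job is handed in when it is done.

Besides the shell and the picture viewer there is one more tool, called after "Request:" as name([rows], argument=value, ...), one row to a line, values as JSON. play_rows: Moves the arm, as the interface text tells. Its arguments: {"type":"object","properties":{"series":{"type":"array","items":{"type":"array","items":{"type":"number"}}}},"required":["series"]}

```bash
ls; mkdir -p pics
python3 - <<'E'
from bench import *
import cv2,numpy as np
s=read_state();print({k:np.round(v,3).tolist() for k,v in s.items()})
for n in ['scene','top']:
    g=get_image(n);cv2.imwrite(f'pics/{n}0.png',g['color'][...,::-1]);print(n,g['intrinsics'],g['origin'],g['orientation'])
E
```

```text
pics
{'clock': 0.0, 'joints': [-0.842, 0.386, 0.007, -0.001, -1.194, -0.259], 'joint_vel': [-0.002, -0.001, -0.001, 0.001, 0.002, -0.002], 'joint_efforts': [0.0, -39.229, 18.84, 4.186, -0.005, 0.0], 'position': [282.705, -556.753, 230.221], 'ee_rot': [0.369, 0.603, -0.602, -0.371], 'contact_force': [-0.686, -0.715, -0.291], 'wrist_torque': [0.063, 0.015, -0.008], 'gripper_width': 84.892}
scene [[380.30313979   0.         279.69705476]
 [  0.         380.30313979 207.56882391]
 [  0.           0.           1.        ]] [1249.8620419  -102.28603815  580.81623583] [ 0.66249589  0.56772859 -0.32031627 -0.369027  ]
top [[383.21494443   0.         275.77004438]
 [  0.         383.21494443 207.54124706]
 [  0.           0.           1.        ]] [ 396.09357926    5.89929369 1039.28105028] [ 0.71448447 -0.6960703   0.05628904 -0.04277419]
```

View pics/top0.png

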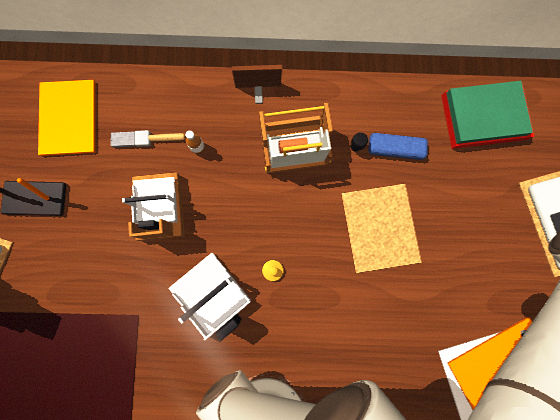

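View pics/scene0.png

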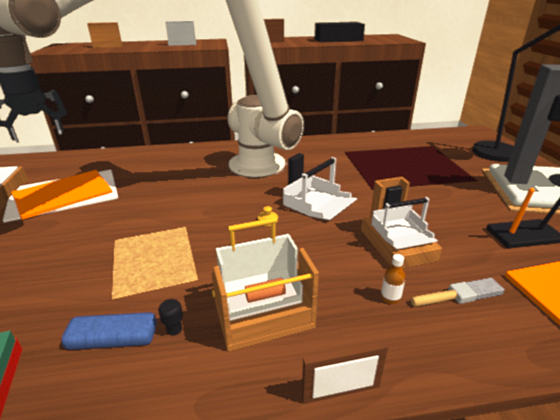

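Scene: the scoop on the stand is at top (155,205), scene (402,230). The larger decoy scoop lies on the desk at top (210,297), scene (318,195). The rack and bin are at top (297,138), with the yellow bar at (300,146). The mat is at top (381,228). The weight is at (273,271), the eyepiece at (360,142), the case at (398,147), the bottle at (194,142) and the brush at (150,138). I choose the scoop on the stand, because the one in the keeper is the smaller one. I'll check this in close crops.

```bash
cat > h.py <<'E'
import numpy as np,cv2
from scipy.spatial.transform import Rotation as R
from bench import *
def ray(g,u,v):
    d=np.linalg.inv(g['intrinsics'])@[u,v,1.]; return R.from_quat(g['orientation']).apply(d)
def at(g,u,v,z):
    o=np.array(g['origin']);d=ray(g,u,v); return o+d*(z-o[2])/d[2]
def proj(g,P):
    p=R.from_quat(g['orientation']).inv().apply(np.atleast_2d(P)-g['origin']); q=p@np.array(g['intrinsics']).T; return q[:,:2]/q[:,2:]
def tri(gs,uvs):
    A=np.zeros((3,3));b=np.zeros(3)
    for g,uv in zip(gs,uvs):
        d=ray(g,*uv);d/=np.linalg.norm(d);M=np.eye(3)-np.outer(d,d);A+=M;b+=M@np.array(g['origin'])
    return np.linalg.solve(A,b)
def crop(g,x0,y0,x1,y1,k):
    return cv2.resize(g['color'][y0:y1,x0:x1,::-1],None,fx=k,fy=k,interpolation=cv2.INTER_CUBIC)
E
python3 - <<'E'
from h import *
import pickle
t=get_image('top');s=get_image('scene');pickle.dump((t,s),open('im0.pkl','wb'))
a=crop(t,120,160,190,245,5);b=crop(t,250,95,340,180,5)
cv2.imwrite('pics/c1.png',np.hstack([a,b[:425]]))
c=crop(s,355,170,445,270,4);d=crop(s,205,205,325,345,4)
d=np.vstack([d]);c=np.vstack([c,np.zeros((d.shape[0]-c.shape[0],c.shape[1],3),np.uint8)])
im=np.hstack([c,d]);print(im.shape);cv2.imwrite('pics/c2.png',im)
for n,u,v,z in [('weight',273,271,40),('eye',360,142,60),('case',398,147,35),('cleaner',194,142,90),('dec',210,297,20)]:print(n,at(t,u,v,z).round())
for c in [(342,192),(404,184),(421,262),(357,271)]:print('mat',at(t,*c,3).round())
E
```

```text
(560, 840, 3)
weight [372.  -8.  40.]
eye [ 717. -231.   60.]
case [ 714. -341.   35.]
cleaner [693. 202.  90.]
dec [301. 153.  20.]
mat [ 591. -194.    3.]
mat [ 618. -366.    3.]
mat [ 405. -408.    3.]
mat [ 377. -234.    3.]
```

View pics/c1.png

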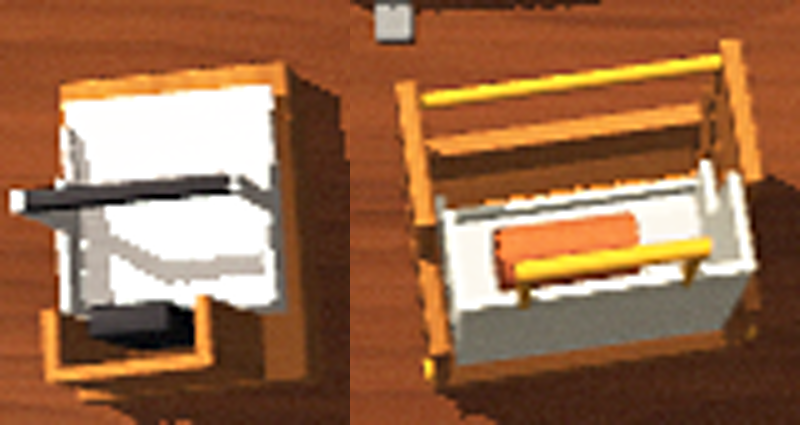

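View pics/c2.png

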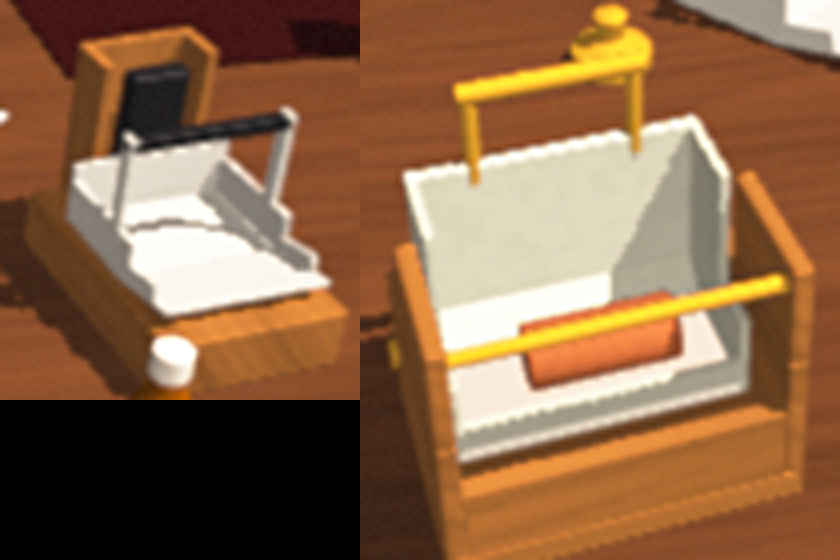

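Crop: the stand scoop's hoop runs from top (124.4,200.6) to (168,197), and its grip is in the keeper. The bin bar runs from top (283,149.2) to (322,143.6). The core is inside the bin at about (297,144), and the hinge pins are at (266,168.6) and (330,161.4).

Run:
```python
from h import *
import pickle
t,s=pickle.load(open('im0.pkl','rb'))
P=lambda *a:print(*[x.round(1) if hasattr(x,'round') else x for x in a])
for n,a,b,z in [('hoop',(124.4,200.6),(168,197),125),('decoyhoop',(182,321),(228,287),100),('bar',(283,149.2),(322,143.6),185),('pins',(266,168.6),(330,161.4),35),('standfront',(132,178),(177,173),40),('grip top',(138.5,227),(154,225.5),135)]:
    A=at(t,*a,z);B=at(t,*b,z);d=A-B;P(n,A,B,'mid',(A+B)/2,'len',np.linalg.norm(d),'dir deg',np.degrees(np.arctan2(-d[0],d[1])))
P('bar tri',tri([t,s],[(283,149.2),(277,220.5)]),tri([t,s],[(322,143.6),(229.5,228.3)]))
# scene hoop ends: left(130,145)->(387.5,206), right (292,118)->(428,199.5)
P('hoop tri',tri([t,s],[(168,197),(387.5,206)]),tri([t,s],[(124.4,200.6),(428,199.5)]))
P('core',tri([t,s],[(297,144.5),(265,292)]))
P(R.from_quat(read_state()['ee_rot']).as_matrix())
```

```text
hoop [532.2 353.  125. ] [543.8 249.8 125. ] mid [538.  301.4 125. ] len 103.9 dir deg 6.4
decoyhoop [251.9 204.6 100. ] [333.3  99.4 100. ] mid [292.6 152.  100. ] len 133.0 dir deg 37.7
bar [652.9 -22.3 185. ] [ 669.1 -112.2  185. ] mid [661.  -67.2 185. ] len 91.3 dir deg 10.2
pins [642.9  17.2  35. ] [ 668.  -154.9   35. ] mid [655.4 -68.9  35. ] len 174.0 dir deg 8.3
standfront [605.7 370.2  40. ] [622.7 252.8  40. ] mid [614.2 311.5  40. ] len 118.6 dir deg 8.2
grip top [468.9 311.4 135. ] [473.4 275.5 135. ] mid [471.2 293.5 135. ] len 36.2 dir deg 7.1
bar tri [653.6 -20.7 183.4] [ 668.9 -110.6  185.8]
hoop tri [544.7 252.1 123.5] [533.3 356.2 124.3]
core [706.6 -57.5  55.6]
[[-0.5 -0.  -0.9]
 [ 0.9  0.  -0.5]
 [ 0.  -1.   0. ]]
```

```bash
cat > plan.py <<'E'
from h import *
M=np.array([[-1,0,0],[0,0,-1],[0,-1,0]]).T
def pose(p,yaw,pitch=0): # yaw, nose-down pitch in deg of scoop-like frame
    return np.array(p,float),R.from_euler('ZY',[yaw,pitch],degrees=True)*R.from_matrix(M)
def plan(targets,n,claw):  # targets: list of poses, n rows for each leg
    s=read_state();p,q=np.array(s['position']),R.from_quat(s['ee_rot'])
    print('now',np.round(p,1),'yaw/pitch/roll',(q*R.from_matrix(M).inv()).as_euler('ZYX',degrees=True).round(1),'t',s['clock'],'grip',s['gripper_width'].__round__(1),'F',np.round(s['contact_force'],1))
    for (tp,tq),k in zip(targets,n):
        rv=(q.inv()*tq).as_rotvec()
        for i in range(1,k+1):
            d=q.inv().apply((tp-p)/k)/1000
            print([*(float(x) for x in d.round(4)),*(float(x) for x in (rv/k).round(3)),claw]); q=q*R.from_rotvec(rv/k);
        p,q=tp,tq
        print('--')
E
python3 - <<'E'
from plan import *
plan([pose((661,-67,260),9)],[16],.05)
E
```

```text
now [ 282.8 -557.   230.7] yaw/pitch/roll [-63.1   0.1  -0. ] t 0.2 grip 85.8 F [-0.4 -0.4  0.5]
[0.0166, -0.0018, -0.0349, 0.0, -0.079, 0.0, 0.05]
[0.0138, -0.0018, -0.0361, 0.0, -0.079, 0.0, 0.05]
[0.0109, -0.0018, -0.0371, 0.0, -0.079, 0.0, 0.05]
[0.008, -0.0018, -0.0379, 0.0, -0.079, 0.0, 0.05]
[0.005, -0.0018, -0.0384, 0.0, -0.079, 0.0, 0.05]
[0.002, -0.0018, -0.0386, 0.0, -0.079, 0.0, 0.05]
[-0.0011, -0.0018, -0.0387, 0.0, -0.079, 0.0, 0.05]
[-0.0041, -0.0018, -0.0385, 0.0, -0.079, 0.0, 0.05]
[-0.0071, -0.0018, -0.038, 0.0, -0.079, 0.0, 0.05]
[-0.0101, -0.0018, -0.0373, 0.0, -0.079, 0.0, 0.05]
[-0.013, -0.0018, -0.0364, 0.0, -0.079, 0.0, 0.05]
[-0.0158, -0.0018, -0.0353, 0.0, -0.079, 0.0, 0.05]
[-0.0185, -0.0018, -0.034, 0.0, -0.079, 0.0, 0.05]
[-0.0212, -0.0018, -0.0324, 0.0, -0.079, 0.0, 0.05]
[-0.0236, -0.0018, -0.0306, 0.0, -0.079, 0.0, 0.05]
[-0.026, -0.0018, -0.0287, 0.0, -0.079, 0.0, 0.05]
--
```

Request:
play_rows([
  [0.0166, -0.004, -0.035, 0, -0.08, 0, 0.05],
  [0.0138, -0.004, -0.036, 0, -0.08, 0, 0.05],
  [0.011, -0.004, -0.037, 0, -0.08, 0, 0.05],
  [0.008, -0.004, -0.038, 0, -0.08, 0, 0.05],
  [0.005, -0.004, -0.038, 0, -0.08, 0, 0.05],
  [0.002, -0.004, -0.039, 0, -0.08, 0, 0.05],
  [-0.001, -0.004, -0.039, 0, -0.08, 0, 0.05],
  [-0.004, -0.002, -0.038, 0, -0.08, 0, 0.05],
  [-0.007, -0.002, -0.038, 0, -0.08, 0, 0.05],
  [-0.01, -0.002, -0.037, 0, -0.08, 0, 0.05],
])

```text
clock: 1.2
position: [517.7, -238.2, 262.8]
ee_rot: [0.096, 0.702, -0.699, -0.1]
contact_force: [0.2, -1.2, -0.4]
gripper_width: 50.1
```

Run:
```python
from plan import *
plan([pose((661,-67,250),9)],[8],.05)
```

```text
now [ 517.7 -238.2  262.8] yaw/pitch/roll [-15.9   0.3   0.2] t 1.2 grip 50.1 F [ 0.2 -1.2 -0.4]
[-0.0114, 0.0016, -0.0255, 0.001, -0.054, 0.001, 0.05]
[-0.0127, 0.0016, -0.0248, 0.001, -0.054, 0.001, 0.05]
[-0.0141, 0.0016, -0.0241, 0.001, -0.054, 0.001, 0.05]
[-0.0153, 0.0016, -0.0233, 0.001, -0.054, 0.001, 0.05]
[-0.0166, 0.0016, -0.0224, 0.001, -0.054, 0.001, 0.05]
[-0.0178, 0.0016, -0.0215, 0.001, -0.054, 0.001, 0.05]
[-0.0189, 0.0016, -0.0205, 0.001, -0.054, 0.001, 0.05]
[-0.02, 0.0016, -0.0194, 0.001, -0.054, 0.001, 0.05]
--
```

Request:
play_rows([
  [-0.0114, 0.0016, -0.0255, 0, -0.055, 0, 0.05],
  [-0.0127, 0.0016, -0.0248, 0, -0.055, 0, 0.05],
  [-0.014, 0.0016, -0.024, 0, -0.055, 0, 0.05],
  [-0.0153, 0.0016, -0.0233, 0, -0.055, 0, 0.05],
  [-0.0166, 0.0016, -0.0225, 0, -0.055, 0, 0.05],
  [-0.0178, 0.0016, -0.0215, 0, -0.055, 0, 0.05],
  [-0.019, 0.0016, -0.0205, 0, -0.055, 0, 0.05],
  [-0.02, 0.0016, -0.0195, 0, -0.055, 0, 0.05],
  [0, 0, 0, 0, 0, 0, 0.05],
])

```text
clock: 2.1
position: [665.0, -52.2, 247.3]
ee_rot: [-0.069, 0.706, -0.702, 0.064]
contact_force: [-0.5, -0.6, -0.1]
gripper_width: 50.1
```

Run:
```python
from plan import *
plan([pose((661,-67,215),9),pose((661,-67,169),9)],[1,3],.05)
g=get_image('wrist');cv2.imwrite('pics/w1.png',g['color'][...,::-1])
print(proj(g,[[653.6,-20.7,185],[669,-111,185]]))
```

```text
now [665.  -52.2 247.3] yaw/pitch/roll [10.8  0.4  0.4] t 2.1 grip 50.1 F [-0.5 -0.6 -0.1]
[0.0065, 0.0322, 0.014, 0.007, 0.031, 0.007, 0.05]
--
[0.0, 0.0153, 0.0, 0.0, 0.0, 0.0, 0.05]
[0.0, 0.0153, 0.0, 0.0, 0.0, 0.0, 0.05]
[0.0, 0.0153, 0.0, 0.0, 0.0, 0.0, 0.05]
--
[[288.30580091 278.26271072]
 [292.60246992 129.10603022]]
```

View pics/w1.png

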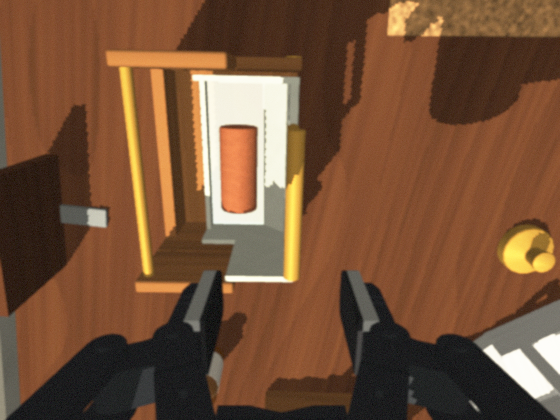

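The wrist view shows the bar from (292,280) to (296,128), about 2 mm nearer the robot than predicted. The weight is at (526,248) and the core is in the bin at (238,170).

Request:
play_rows([
  [0.0085, 0.012, 0.0136, 0.005, 0.02, 0.005, 0.05],
  [0, 0.02, 0, 0, 0, 0, 0.05],
  [0, 0, 0, 0, 0, 0, 0.05],
])

```text
clock: 2.45
position: [657.0, -69.5, 214.8]
ee_rot: [-0.059, 0.705, -0.704, 0.057]
contact_force: [-0.9, -0.1, -0.5]
gripper_width: 50.1
```

Run:
```python
from plan import *
plan([pose((659,-67,169),9.6)],[3],.05)
```

```text
now [657.  -69.5 214.8] yaw/pitch/roll [9.4 0.1 0.1] t 2.45 grip 50.1 F [-0.9 -0.1 -0.5]
[-0.0008, 0.0153, -0.0007, 0.001, -0.001, 0.001, 0.05]
[-0.0008, 0.0153, -0.0007, 0.001, -0.001, 0.001, 0.05]
[-0.0008, 0.0153, -0.0007, 0.001, -0.001, 0.001, 0.05]
--
```

Request:
play_rows([
  [-0.001, 0.0155, -0.0007, 0, 0, 0, 0.05],
  [-0.001, 0.0155, -0.0007, 0, 0, 0, 0.05],
  [0, 0.0145, 0, 0, 0, 0, 0.05],
  [0, 0, 0, 0, 0, 0, 0.0],
  [0, 0, 0, 0, 0, 0, 0.0],
  [0, 0, 0, 0, 0, 0, 0.0],
  [0, 0, 0, 0, 0, 0, 0.0],
  [0, 0, 0, 0, 0, 0, 0.0],
])

```text
clock: 3.25
position: [659.7, -71.5, 175.2]
ee_rot: [0.054, -0.705, 0.705, -0.058]
contact_force: [0.9, 0.1, -3.2]
gripper_width: 7.5
```

Run:
```python
from plan import *
s=read_state();p=np.array(s['position'])
# arc: bar relative to hinge; local x=rack x
yaw=9.6;c,sn=np.cos(np.radians(yaw)),np.sin(np.radians(yaw))
b=lambda th:np.array([3*np.cos(th)-150*np.sin(th),3*np.sin(th)+150*np.cos(th)])
T=[];
ths=np.linspace(0,1.49,13)[1:]
for th in ths:
    d=b(th)-b(0);T.append(pose(p+[d[0]*c,d[0]*sn,d[1]],yaw))
plan(T,[1]*len(T),0.0)
```

```text
now [659.7 -71.5 175.2] yaw/pitch/roll [ 9.2 -0.3 -0. ] t 3.25 grip 7.5 F [ 0.9  0.1 -3.2]
[0.0186, 0.0007, 0.0001, -0.001, -0.008, -0.006, 0.0]
--
[0.0184, 0.0031, -0.0, 0.0, 0.0, 0.0, 0.0]
--
[0.0178, 0.0053, 0.0, 0.0, 0.0, 0.0, 0.0]
--
[0.017, 0.0075, 0.0, 0.0, 0.0, 0.0, 0.0]
--
[0.016, 0.0096, -0.0, 0.0, 0.0, 0.0, 0.0]
--
[0.0147, 0.0115, 0.0, 0.0, 0.0, 0.0, 0.0]
--
[0.0131, 0.0132, -0.0, 0.0, 0.0, 0.0, 0.0]
--
[0.0114, 0.0147, 0.0, 0.0, 0.0, 0.0, 0.0]
--
[0.0095, 0.016, -0.0, 0.0, 0.0, 0.0, 0.0]
--
[0.0074, 0.0171, -0.0, 0.0, 0.0, 0.0, 0.0]
--
[0.0053, 0.0179, 0.0, 0.0, 0.0, 0.0, 0.0]
--
[0.003, 0.0184, 0.0, 0.0, 0.0, 0.0, 0.0]
--
```

Request:
play_rows([
  [0, 0, 0, 0, 0, 0, 0.04],
  [0, 0, 0, 0, 0, 0, 0.04],
  [0, 0.006, 0, 0, 0, 0, 0.04],
  [0, 0.006, 0, 0, 0, 0, 0.04],
  [0, 0, 0, 0, 0, 0, 0.0],
  [0, 0, 0, 0, 0, 0, 0.0],
  [0, 0, 0, 0, 0, 0, 0.0],
  [0, 0, 0, 0, 0, 0, 0.0],
  [0, 0, 0, 0, 0, 0, 0.0],
])

```text
clock: 4.15
position: [661.2, -71.6, 165.3]
ee_rot: [0.053, -0.704, 0.705, -0.06]
contact_force: [0.9, -0.0, -0.1]
gripper_width: 7.9
```

Run:
```python
from plan import *
plan([],[],0.0)
g=get_image('wrist');cv2.imwrite('pics/w2.png',g['color'][...,::-1])
```

```text
now [661.2 -71.6 165.3] yaw/pitch/roll [ 9.2 -0.6 -0.1] t 4.15 grip 7.9 F [ 0.9 -0.  -0.1]
```

View pics/w2.png

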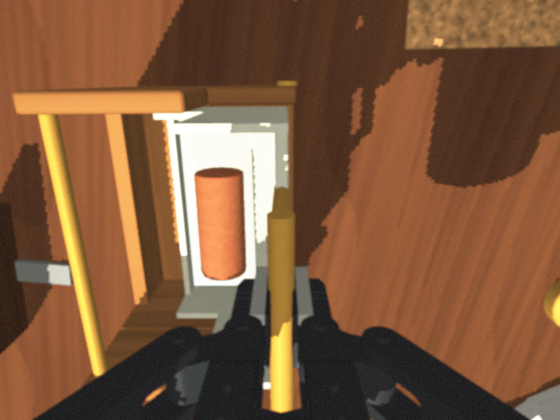

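The bar sits between the fingers, at wrist (281,300). Now I swing it along the arc.

Request:
play_rows([
  [0.0093, 0.0002, 0, 0, 0, 0, 0],
  [0.0093, 0.0006, 0, 0, 0, 0, 0],
  [0.0092, 0.0013, 0, 0, 0, 0, 0],
  [0.0092, 0.0018, 0, 0, 0, 0, 0],
  [0.009, 0.0024, 0, 0, 0, 0, 0],
  [0.0088, 0.0029, 0, 0, 0, 0, 0],
  [0.0086, 0.0035, 0, 0, 0, 0, 0],
  [0.0084, 0.004, 0, 0, 0, 0, 0],
  [0.0081, 0.0045, 0, 0, 0, 0, 0],
  [0.0079, 0.005, 0, 0, 0, 0, 0],
])

```text
clock: 5.2
position: [577.6, -86.0, 142.7]
ee_rot: [0.044, -0.703, 0.706, -0.071]
contact_force: [3.9, 1.1, 1.8]
gripper_width: 8.0
```

Run:
```python
from plan import *
yaw=9.6;c,sn=np.cos(np.radians(yaw)),np.sin(np.radians(yaw))
b=lambda th:np.array([3*np.cos(th)-150*np.sin(th),3*np.sin(th)+150*np.cos(th)])
p=np.array([661.2,-71.6,165.3]);q=np.array(read_state()['position'])
h=(q-p)@[c,sn,0];print('along',h,'dz',q[2]-p[2]);t0=np.arcsin((3-(h+3))/150);print(t0,b(t0)-b(0))
T=[]
for th in np.linspace(t0,1.5,15)[1:]:
    d=b(th)-b(0);T.append(pose(p+[d[0]*c,d[0]*sn,d[1]],yaw))
plan(T,[1]*len(T),0.0)
```

```text
along -84.85704653870796 dz -22.615321843735842
0.6012984372108557 [-85.38324124 -24.61259408]
now [577.6 -86.  142.7] yaw/pitch/roll [ 9.4 -2.2 -0.4] t 5.2 grip 8.0 F [3.9 1.1 1.8]
[0.0087, 0.0072, -0.0003, -0.006, -0.004, -0.038, 0.0]
--
[0.0075, 0.006, 0.0, 0.0, 0.0, 0.0, 0.0]
--
[0.0071, 0.0065, -0.0, 0.0, 0.0, 0.0, 0.0]
--
[0.0067, 0.0069, -0.0, 0.0, 0.0, 0.0, 0.0]
--
[0.0062, 0.0074, -0.0, 0.0, 0.0, 0.0, 0.0]
--
[0.0057, 0.0077, -0.0, 0.0, 0.0, 0.0, 0.0]
--
[0.0052, 0.0081, 0.0, 0.0, 0.0, 0.0, 0.0]
--
[0.0047, 0.0084, 0.0, 0.0, 0.0, 0.0, 0.0]
--
[0.0041, 0.0087, 0.0, 0.0, 0.0, 0.0, 0.0]
--
[0.0036, 0.0089, -0.0, 0.0, 0.0, 0.0, 0.0]
--
[0.003, 0.0092, -0.0, 0.0, 0.0, 0.0, 0.0]
--
[0.0024, 0.0093, 0.0, 0.0, 0.0, 0.0, 0.0]
--
[0.0018, 0.0095, 0.0, 0.0, 0.0, 0.0, 0.0]
--
[0.0012, 0.0096, -0.0, 0.0, 0.0, 0.0, 0.0]
--
```

Low forces; continue.

Request:
play_rows([
  [0.0085, 0.0075, 0, 0, 0, -0.02, 0],
  [0.0075, 0.0062, 0, 0, 0, -0.018, 0],
  [0.0071, 0.0066, 0, 0, 0, 0, 0],
  [0.0067, 0.007, 0, 0, 0, 0, 0],
  [0.0062, 0.0075, 0, 0, 0, 0, 0],
  [0.0057, 0.0078, 0, 0, 0, 0, 0],
  [0.0052, 0.0081, 0, 0, 0, 0, 0],
  [0.0047, 0.0084, 0, 0, 0, 0, 0],
  [0.0041, 0.0087, 0, 0, 0, 0, 0],
  [0.0036, 0.009, 0, 0, 0, 0, 0],
])

```text
clock: 6.2
position: [515.7, -96.7, 60.3]
ee_rot: [0.056, -0.702, 0.707, -0.06]
contact_force: [6.5, 1.4, -1.3]
gripper_width: 8.0
```

Request:
play_rows([
  [0.003, 0.0092, 0, 0, 0, 0, 0],
  [0.0024, 0.0093, 0, 0, 0, 0, 0],
  [0.0018, 0.008, 0, 0, 0, 0, 0],
  [0, 0, 0, 0, 0, 0, 0],
])

```text
clock: 6.6
position: [511.4, -98.5, 36.0]
ee_rot: [0.056, -0.701, 0.708, -0.063]
contact_force: [7.0, -3.2, -4.4]
gripper_width: 7.3
```

Run:
```python
from plan import *
plan([],[],0.0)
g=get_image('scene');cv2.imwrite('pics/s1.png',crop(g,140,130,460,350,2.4))
```

```text
now [511.4 -98.5  36. ] yaw/pitch/roll [ 9.7 -0.5 -0.6] t 6.6 grip 7.3 F [ 7.  -3.2 -4.4]
```

View pics/s1.png

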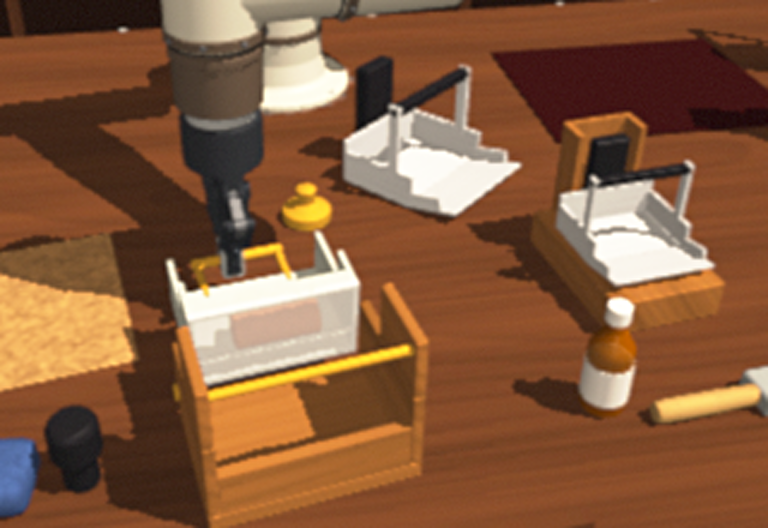

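The bin looks open, with the bar held down and the core behind the translucent floor. I'll press a little further, release and rise.

Request:
play_rows([
  [0, 0.006, 0, 0, 0, 0, 0],
  [0, 0.003, 0, 0, 0, 0, 0],
  [0, 0, 0, 0, 0, 0, 0.03],
  [0, 0, 0, 0, 0, 0, 0.03],
  [0, 0, 0, 0, 0, 0, 0.03],
  [0, -0.03, 0, 0, 0, 0, 0.03],
  [0, -0.04, 0, 0, 0, 0, 0.04],
  [0, -0.05, 0, 0, 0, 0, 0.05],
  [0, -0.05, 0, 0, 0, 0, 0.05],
  [0, 0, 0, 0, 0, 0, 0.05],
])

```text
clock: 7.65
position: [528.7, -93.0, 202.8]
ee_rot: [0.044, -0.7, 0.708, -0.079]
contact_force: [-0.2, 0.2, -0.4]
gripper_width: 49.7
```

Run:
```python
from plan import *
plan([pose((538.5,302.5,210),7)],[12],0.05)
```

```text
now [528.7 -93.  202.8] yaw/pitch/roll [10.  -2.8 -0.9] t 7.65 grip 49.7 F [-0.2  0.2 -0.4]
[-0.0066, -0.0008, -0.0323, -0.001, 0.004, -0.004, 0.05]
[-0.0064, -0.0008, -0.0323, -0.001, 0.004, -0.004, 0.05]
[-0.0063, -0.0008, -0.0324, -0.001, 0.004, -0.004, 0.05]
[-0.0061, -0.0008, -0.0324, -0.001, 0.004, -0.004, 0.05]
[-0.006, -0.0007, -0.0324, -0.001, 0.004, -0.004, 0.05]
[-0.0058, -0.0007, -0.0324, -0.001, 0.004, -0.004, 0.05]
[-0.0057, -0.0007, -0.0325, -0.001, 0.004, -0.004, 0.05]
[-0.0055, -0.0007, -0.0325, -0.001, 0.004, -0.004, 0.05]
[-0.0054, -0.0007, -0.0325, -0.001, 0.004, -0.004, 0.05]
[-0.0053, -0.0007, -0.0325, -0.001, 0.004, -0.004, 0.05]
[-0.0051, -0.0006, -0.0326, -0.001, 0.004, -0.004, 0.05]
[-0.005, -0.0006, -0.0326, -0.001, 0.004, -0.004, 0.05]
--
```

Request:
play_rows([
  [-0.0065, -0.001, -0.036, 0, 0.004, -0.004, 0.05],
  [-0.0065, -0.001, -0.036, 0, 0.004, -0.004, 0.05],
  [-0.0063, -0.001, -0.036, 0, 0.004, -0.004, 0.05],
  [-0.006, -0.001, -0.036, 0, 0.004, -0.004, 0.05],
  [-0.006, -0.001, -0.036, 0, 0.004, -0.004, 0.05],
  [-0.006, -0.001, -0.036, 0, 0.004, -0.004, 0.05],
  [-0.006, -0.001, -0.036, 0, 0.004, -0.004, 0.05],
  [-0.006, -0.001, -0.036, 0, 0.004, -0.004, 0.05],
  [-0.006, -0.001, -0.036, 0, 0.004, -0.004, 0.05],
  [-0.006, -0.001, -0.036, 0, 0.004, -0.004, 0.05],
])

```text
clock: 8.65
position: [521.3, 273.0, 189.4]
ee_rot: [0.054, -0.694, 0.717, -0.028]
contact_force: [0.5, -0.1, 0.7]
gripper_width: 49.8
```

Request:
play_rows([
  [0, 0, 0, 0, 0, 0, 0.05],
  [0, 0, 0, 0, 0, 0, 0.05],
])

```text
clock: 8.85
position: [519.2, 275.2, 184.4]
ee_rot: [0.058, -0.692, 0.719, -0.027]
contact_force: [0.4, -0.6, -0.4]
gripper_width: 49.7
```

Run:
```python
from plan import *
plan([pose((538.5,302.5,190),7)],[2],0.05)
g=get_image('wrist');t=get_image('top')
w=g['color'][...,::-1].copy()
pr=proj(g,[[544.7,252.1,125],[533.3,354,125]]);print(pr.round(1))
tt=crop(t,250,90,345,200,3)
im=np.zeros((420,560+tt.shape[1]-45,3),np.uint8);im[:, :560]=w;im[:330,560:]=tt[:, :240];cv2.imwrite('pics/w3.png',im);print(im.shape)
```

```text
now [519.2 275.2 184.4] yaw/pitch/roll [ 6.9  2.7 -2. ] t 8.85 grip 49.7 F [ 0.4 -0.6 -0.4]
[-0.0111, -0.0038, -0.0123, -0.017, -0.001, 0.023, 0.05]
[-0.0112, -0.0033, -0.0123, -0.017, -0.001, 0.023, 0.05]
--
[[235.3 192.7]
 [239.8 346.6]]
(420, 800, 3)
```

View pics/w3.png

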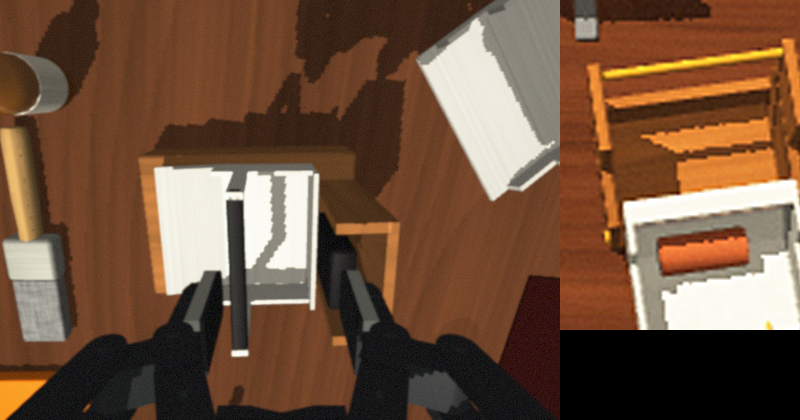

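The wrist view shows the stand scoop's hoop from (236,190) to (240,355), as predicted. The top inset shows the bin open with the core against the strip.

Request:
play_rows([
  [-0.011, -0.004, -0.014, -0.017, 0, 0.023, 0.03],
  [-0.011, -0.003, -0.014, -0.017, 0, 0.023, 0.03],
  [0, 0, 0, 0, 0, 0, 0.03],
])

```text
clock: 9.25
position: [540.1, 304.8, 191.0]
ee_rot: [-0.04, 0.707, -0.705, 0.042]
contact_force: [-0.1, -0.2, -0.0]
gripper_width: 30.0
```

Run:
```python
from plan import *
plan([pose((538.5,304,150),7),pose((538.5,304,108),7)],[2,3],0.03)
```

```text
now [540.1 304.8 191. ] yaw/pitch/roll [ 6.6 -0.2  0.1] t 9.25 grip 30.0 F [-0.1 -0.2 -0. ]
[0.0009, 0.0205, 0.0003, 0.001, -0.003, -0.002, 0.03]
[0.0009, 0.0205, 0.0003, 0.001, -0.003, -0.002, 0.03]
--
[0.0, 0.014, 0.0, 0.0, 0.0, 0.0, 0.03]
[0.0, 0.014, 0.0, 0.0, 0.0, 0.0, 0.03]
[0.0, 0.014, 0.0, 0.0, 0.0, 0.0, 0.03]
--
```

Request:
play_rows([
  [0.001, 0.0205, 0, 0, -0.003, -0.002, 0.03],
  [0.001, 0.0205, 0, 0, -0.003, -0.002, 0.03],
  [0, 0.014, 0, 0, 0, 0, 0.03],
  [0, 0.014, 0, 0, 0, 0, 0.03],
  [0, 0.01, 0, 0, 0, 0, 0.03],
  [0, 0, 0, 0, 0, 0, 0],
  [0, 0, 0, 0, 0, 0, 0],
  [0, 0, 0, 0, 0, 0, 0],
  [0, 0, 0, 0, 0, 0, 0],
])

```text
clock: 10.15
position: [540.7, 305.0, 113.2]
ee_rot: [-0.04, 0.708, -0.703, 0.044]
contact_force: [0.0, 0.5, -2.3]
gripper_width: 8.5
```

Run:
```python
from plan import *
plan([],[],0)
```

```text
now [540.7 305.  113.2] yaw/pitch/roll [ 6.8 -0.3  0.4] t 10.15 grip 8.5 F [ 0.   0.5 -2.3]
```

Request:
play_rows([
  [0, -0.01, 0, 0, 0, 0, 0],
  [0, -0.014, 0, 0, 0, 0, 0],
  [0, -0.015, 0, 0, 0, 0, 0],
  [0, -0.015, 0, 0, 0, 0, 0],
  [0, -0.015, 0, 0, 0, 0, 0],
  [0, -0.015, 0, 0, 0, 0, 0],
  [0, -0.015, 0, 0, 0, 0, 0],
  [0, -0.015, 0, 0, 0, 0, 0],
  [0, -0.015, 0, 0, 0, 0, 0],
  [0, -0.015, 0, 0, 0, 0, 0],
])

```text
clock: 11.15
position: [538.7, 302.7, 267.7]
ee_rot: [-0.04, 0.709, -0.703, 0.044]
contact_force: [-0.2, 0.7, -2.7]
gripper_width: 8.4
```

Run:
```python
from plan import *
# mat centre (498,-300); hoop 16 behind scoop origin, yaw 9
plan([pose((482,-302.5,270),9)],[24],0)
g=get_image('scene');cv2.imwrite('pics/s2.png',crop(g,290,60,490,290,2.5))
```

```text
now [538.7 302.7 267.7] yaw/pitch/roll [ 6.8 -0.4  0.5] t 11.15 grip 8.4 F [-0.2  0.7 -2.7]
[0.0053, -0.0003, 0.0248, 0.0, -0.002, -0.0, 0]
[0.0054, -0.0003, 0.0247, 0.0, -0.002, -0.0, 0]
[0.0054, -0.0003, 0.0247, 0.0, -0.002, -0.0, 0]
[0.0055, -0.0003, 0.0247, 0.0, -0.002, -0.0, 0]
[0.0055, -0.0003, 0.0247, 0.0, -0.002, -0.0, 0]
[0.0055, -0.0003, 0.0247, 0.0, -0.002, -0.0, 0]
[0.0056, -0.0003, 0.0247, 0.0, -0.002, -0.0, 0]
[0.0056, -0.0003, 0.0247, 0.0, -0.002, -0.0, 0]
[0.0057, -0.0003, 0.0247, 0.0, -0.002, -0.0, 0]
[0.0057, -0.0002, 0.0247, 0.0, -0.002, -0.0, 0]
[0.0057, -0.0002, 0.0247, 0.0, -0.002, -0.0, 0]
[0.0058, -0.0002, 0.0247, 0.0, -0.002, -0.0, 0]
[0.0058, -0.0002, 0.0247, 0.0, -0.002, -0.0, 0]
[0.0058, -0.0002, 0.0246, 0.0, -0.002, -0.0, 0]
[0.0059, -0.0002, 0.0246, 0.0, -0.002, -0.0, 0]
[0.0059, -0.0002, 0.0246, 0.0, -0.002, -0.0, 0]
[0.006, -0.0002, 0.0246, 0.0, -0.002, -0.0, 0]
[0.006, -0.0002, 0.0246, 0.0, -0.002, -0.0, 0]
[0.006, -0.0002, 0.0246, 0.0, -0.002, -0.0, 0]
[0.0061, -0.0001, 0.0246, 0.0, -0.002, -0.0, 0]
[0.0061, -0.0001, 0.0246, 0.0, -0.002, -0.0, 0]
[0.0062, -0.0001, 0.0246, 0.0, -0.002, -0.0, 0]
[0.0062, -0.0001, 0.0246, 0.0, -0.002, -0.0, 0]
[0.0062, -0.0001, 0.0245, 0.0, -0.002, -0.0, 0]
--
```

View pics/s2.png

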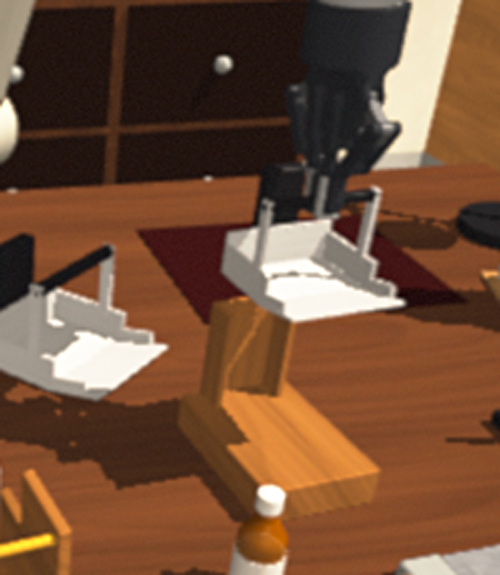

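The scoop hangs from its hoop, level and clear of the stand and keeper. I carry it to the mat.

Request:
play_rows([
  [0.003, -0.0003, 0.012, 0, -0.002, 0, 0],
  [0.005, -0.001, 0.022, 0, -0.002, 0, 0],
  [0.0065, -0.001, 0.028, 0, -0.002, 0, 0],
  [0.0065, -0.001, 0.03, 0, -0.002, 0, 0],
  [0.0065, -0.001, 0.03, 0, -0.002, 0, 0],
  [0.0065, -0.001, 0.03, 0, -0.002, 0, 0],
  [0.0065, -0.001, 0.03, 0, -0.002, 0, 0],
  [0.0065, -0.001, 0.03, 0, -0.002, 0, 0],
  [0.0065, -0.001, 0.03, 0, -0.002, 0, 0],
  [0.0065, -0.001, 0.03, 0, -0.002, 0, 0],
])

```text
clock: 12.2
position: [504.0, 4.2, 272.2]
ee_rot: [-0.05, 0.708, -0.703, 0.049]
contact_force: [0.6, -0.7, -2.6]
gripper_width: 8.5
```

Run:
```python
from plan import *
plan([pose((482,-302.5,270),9)],[11],0)
```

```text
now [504.    4.2 272.2] yaw/pitch/roll [8.1 0.1 0.4] t 12.2 grip 8.5 F [ 0.6 -0.7 -2.6]
[0.0059, -0.0, 0.0273, 0.001, -0.001, 0.0, 0]
[0.0059, 0.0, 0.0273, 0.001, -0.001, 0.0, 0]
[0.006, 0.0, 0.0273, 0.001, -0.001, 0.0, 0]
[0.006, 0.0, 0.0273, 0.001, -0.001, 0.0, 0]
[0.006, 0.0001, 0.0273, 0.001, -0.001, 0.0, 0]
[0.0061, 0.0001, 0.0273, 0.001, -0.001, 0.0, 0]
[0.0061, 0.0001, 0.0273, 0.001, -0.001, 0.0, 0]
[0.0062, 0.0001, 0.0273, 0.001, -0.001, 0.0, 0]
[0.0062, 0.0001, 0.0273, 0.001, -0.001, 0.0, 0]
[0.0063, 0.0002, 0.0272, 0.001, -0.001, 0.0, 0]
[0.0063, 0.0002, 0.0272, 0.001, -0.001, 0.0, 0]
--
```

Request:
play_rows([
  [0.006, 0, 0.028, 0, -0.001, 0, 0],
  [0.006, 0, 0.028, 0, -0.001, 0, 0],
  [0.006, 0, 0.028, 0, -0.001, 0, 0],
  [0.006, 0, 0.028, 0, -0.001, 0, 0],
  [0.006, 0, 0.028, 0, -0.001, 0, 0],
  [0.006, 0, 0.028, 0, -0.001, 0, 0],
  [0.006, 0, 0.028, 0, -0.001, 0, 0],
  [0.006, 0, 0.026, 0, -0.001, 0, 0],
  [0.006, 0, 0.02, 0, -0.001, 0, 0],
  [0.006, 0, 0.012, 0, -0.001, 0, 0],
])

```text
clock: 13.2
position: [456.9, -278.2, 263.8]
ee_rot: [-0.056, 0.709, -0.701, 0.042]
contact_force: [-0.7, 0.2, -1.9]
gripper_width: 8.6
```

Request:
play_rows([
  [0, 0, 0, 0, 0, 0, 0],
])

```text
clock: 13.3
position: [454.2, -280.0, 262.9]
ee_rot: [-0.055, 0.71, -0.701, 0.04]
contact_force: [-0.2, -0.6, -2.2]
gripper_width: 8.4
```

Run:
```python
from plan import *
plan([pose((482,-302.5,150),9),pose((482,-302.5,80),9)],[6,5],0)
```

```text
now [ 454.2 -280.   262.9] yaw/pitch/roll [7.8 1.1 0.8] t 13.3 grip 8.4 F [-0.2 -0.6 -2.2]
[-0.0045, 0.0187, 0.0046, 0.002, -0.004, 0.003, 0]
[-0.0044, 0.0187, 0.0046, 0.002, -0.004, 0.003, 0]
[-0.0043, 0.0187, 0.0045, 0.002, -0.004, 0.003, 0]
[-0.0042, 0.0188, 0.0045, 0.002, -0.004, 0.003, 0]
[-0.0041, 0.0188, 0.0045, 0.002, -0.004, 0.003, 0]
[-0.0041, 0.0188, 0.0045, 0.002, -0.004, 0.003, 0]
--
[0.0, 0.014, 0.0, 0.0, 0.0, 0.0, 0]
[0.0, 0.014, 0.0, 0.0, 0.0, 0.0, 0]
[0.0, 0.014, 0.0, 0.0, 0.0, 0.0, 0]
[0.0, 0.014, 0.0, 0.0, 0.0, 0.0, 0]
[0.0, 0.014, 0.0, 0.0, 0.0, 0.0, 0]
--
```

Request:
play_rows([
  [-0.0045, 0.019, 0.0046, 0.002, -0.004, 0.003, 0],
  [-0.0045, 0.019, 0.0046, 0.002, -0.004, 0.003, 0],
  [-0.0043, 0.019, 0.0046, 0.002, -0.004, 0.003, 0],
  [-0.0042, 0.019, 0.0045, 0.002, -0.004, 0.003, 0],
  [-0.004, 0.019, 0.0045, 0.002, -0.004, 0.003, 0],
  [-0.004, 0.019, 0.0045, 0.002, -0.004, 0.003, 0],
  [0, 0.014, 0, 0, 0, 0, 0],
  [0, 0.012, 0, 0, 0, 0, 0],
  [0, 0.01, 0, 0, 0, 0, 0],
  [0, 0, 0, 0, 0, 0, 0],
])

```text
clock: 14.3
position: [470.5, -302.5, 105.4]
ee_rot: [-0.057, 0.707, -0.703, 0.053]
contact_force: [0.2, 0.3, -1.8]
gripper_width: 8.6
```

Run:
```python
from plan import *
plan([pose((482,-302.5,77),9)],[5],0)
```

```text
now [ 470.5 -302.5  105.4] yaw/pitch/roll [8.9 0.3 0.3] t 14.3 grip 8.6 F [ 0.2  0.3 -1.8]
[-0.0023, 0.0057, 0.0004, 0.001, -0.0, 0.001, 0]
[-0.0023, 0.0057, 0.0004, 0.001, -0.0, 0.001, 0]
[-0.0023, 0.0057, 0.0004, 0.001, -0.0, 0.001, 0]
[-0.0023, 0.0057, 0.0004, 0.001, -0.0, 0.001, 0]
[-0.0023, 0.0057, 0.0004, 0.001, -0.0, 0.001, 0]
--
```

Request:
play_rows([
  [-0.003, 0.006, 0, 0, 0, 0.001, 0],
  [-0.003, 0.006, 0, 0, 0, 0.001, 0],
  [-0.003, 0.006, 0, 0, 0, 0, 0],
  [-0.002, 0.005, 0, 0, 0, 0, 0],
  [0, 0.004, 0, 0, 0, 0, 0],
  [0, 0.002, 0, 0, 0, 0, 0],
  [0, 0, 0, 0, 0, 0, 0],
])

```text
clock: 15.0
position: [483.9, -300.9, 75.9]
ee_rot: [-0.056, 0.706, -0.704, 0.056]
contact_force: [-0.2, -0.7, -3.0]
gripper_width: 8.2
```

Request:
play_rows([
  [0, 0.002, 0, 0, 0, 0, 0],
  [0, 0.002, 0, 0, 0, 0, 0],
  [0, 0, 0, 0, 0, 0, 0],
])

```text
clock: 15.3
position: [484.6, -301.2, 76.6]
ee_rot: [-0.056, 0.705, -0.704, 0.057]
contact_force: [0.9, 0.3, -3.3]
gripper_width: 8.4
```

Request:
play_rows([
  [0, 0.006, 0, 0, 0, 0, 0],
  [0, 0.0, 0, 0, 0, 0, 0],
])

```text
clock: 15.5
position: [486.4, -302.3, 77.2]
ee_rot: [0.055, -0.704, 0.706, -0.059]
contact_force: [0.3, -0.3, -3.4]
gripper_width: 8.4
```

Request:
play_rows([
  [0, 0.005, 0, 0, 0, 0, 0],
  [0, 0.005, 0, 0, 0, 0, 0],
  [0, 0.005, 0, 0, 0, 0, 0],
])

```text
clock: 15.8
position: [488.8, -303.7, 75.6]
ee_rot: [0.056, -0.701, 0.708, -0.062]
contact_force: [-9.0, 10.9, 31.0]
gripper_width: 8.5
```

Run:
```python
from plan import *
plan([],[],0)
s=read_state();print(np.round(s['joints'],3),np.round(s['joint_efforts'],1),np.round(s['wrist_torque'],2),np.round(s['joint_vel'],3))
g=get_image('scene');cv2.imwrite('pics/s3.png',crop(g,60,140,230,320,3.3))
```

```text
now [ 488.8 -303.7   75.6] yaw/pitch/roll [ 9.6 -0.5 -0.6] t 15.8 grip 8.5 F [-9.  10.9 31. ]
[-0.271  0.453 -0.325  0.008 -0.781  0.433] [ -2.2 -22.   12.    2.7   3.4   0.1] [ 3.11  2.66 -0.1 ] [ 0.007  0.    -0.009  0.018  0.011 -0.005]
```

Pressing gives +31 N, so the scoop stands on the mat. Release.

Request:
play_rows([
  [0, -0.001, 0, 0, 0, 0, 0],
  [0, 0, 0, 0, 0, 0, 0.03],
  [0, 0, 0, 0, 0, 0, 0.03],
  [0, 0, 0, 0, 0, 0, 0.03],
  [0, -0.015, 0, 0, 0, 0, 0.03],
  [0, -0.03, 0, 0, 0, 0, 0.03],
  [0, -0.03, 0, 0, 0, 0, 0.04],
  [0, -0.03, 0, 0, 0, 0, 0.04],
  [0.02, -0.01, 0, 0, 0, 0, 0.04],
  [0.02, 0, 0, 0, 0, 0, 0.04],
])

```text
clock: 16.85
position: [448.6, -310.2, 189.1]
ee_rot: [0.059, -0.702, 0.708, -0.06]
contact_force: [-0.0, 0.7, 0.1]
gripper_width: 39.8
```

Request:
play_rows([
  [0.016, 0, 0, 0, 0, 0, 0.04],
  [0, 0, 0, 0, 0, 0, 0.04],
])

```text
clock: 17.05
position: [428.6, -312.9, 187.2]
ee_rot: [0.059, -0.702, 0.707, -0.059]
contact_force: [-0.6, 0.5, 0.2]
gripper_width: 40.0
```

Run:
```python
from plan import *
# predicted grip from hoop (486.5,-302.5): 62 behind
plan([pose((487-62*.986,-302.5-62*.167,150),9.5)],[2],0.04)
g=get_image('wrist');t=get_image('top')
w=g['color'][...,::-1].copy()
tt=crop(t,335,175,430,285,3)
im=np.zeros((420,800,3),np.uint8);im[:, :560]=w;im[:330,560:]=tt[:, 20:260];cv2.imwrite('pics/w4.png',im)
import pickle;pickle.dump((g,t),open('im4.pkl','wb'))
```

```text
now [ 428.6 -312.9  187.2] yaw/pitch/roll [ 9.6  0.1 -0.4] t 17.05 grip 40.0 F [-0.6  0.5  0.2]
[0.0013, 0.0186, -0.0004, -0.003, 0.0, 0.001, 0.04]
[0.0013, 0.0186, -0.0003, -0.003, 0.0, 0.001, 0.04]
--
```

View pics/w4.png

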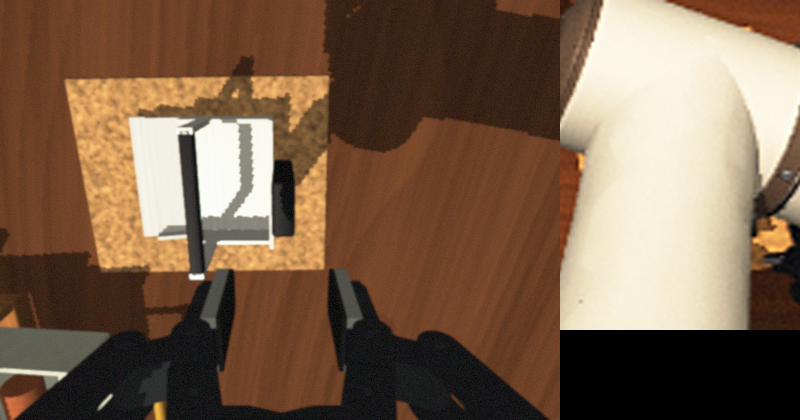

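The wrist view shows the scoop standing on the mat, with its hoop from (188,132) to (196,275) and its rear grip at about (283,198).

Run:
```python
from plan import *
import pickle
g,t=pickle.load(open('im4.pkl','rb'))
print(g['origin'])
A=at(g,188,130,88);B=at(g,196,277,88);print(A,B,(A+B)/2,np.linalg.norm(A-B),np.degrees(np.arctan2(*(A-B)[:2])))
m=(A+B)/2
for yaw in (9.5,10.5):
  Rs=R.from_euler('Z',yaw,degrees=True)
  o=m-Rs.apply([-16,0,85])
  print(yaw,'origin',o.round(1),'grip',(o+Rs.apply([-78,0,75])).round(1))
  pts=[[-70,20,95],[-70,-20,95],[-86,20,95],[-86,-20,95],[-70,53,40],[-70,-53,40],[49,53,10],[49,-53,10]]
  print(proj(g,o+Rs.apply(pts)).round(0).tolist())
```

```text
[ 442.41332965 -395.59808711  330.30187673]
[ 495.72201595 -356.74656055   88.        ] [ 480.83277639 -251.7845494    88.        ] [ 488.27739617 -304.26555497   88.        ] 106.01279753010343 171.9262541197928
9.5 origin [ 504.1 -301.6    3. ] grip [ 427.1 -314.5   78. ]
[[271.0, 241.0], [270.0, 184.0], [295.0, 241.0], [295.0, 184.0], [273.0, 251.0], [272.0, 123.0], [144.0, 237.0], [129.0, 119.0]]
10.5 origin [ 504.  -301.3    3. ] grip [ 427.3 -315.6   78. ]
[[271.0, 240.0], [270.0, 183.0], [295.0, 239.0], [295.0, 182.0], [274.0, 250.0], [271.0, 121.0], [145.0, 238.0], [128.0, 120.0]]
```

Request:
play_rows([
  [0.001, 0.02, 0.001, 0.003, 0.006, 0.001, 0.04],
  [0.001, 0.02, 0.001, 0.003, 0.004, 0.001, 0.04],
  [0, 0.02, 0, 0, 0, 0, 0.04],
  [0, 0.02, 0, 0, 0, 0, 0.04],
  [0, 0, 0, 0, 0, 0, 0.04],
])

```text
clock: 17.65
position: [430.9, -316.6, 102.2]
ee_rot: [0.055, -0.7, 0.71, -0.057]
contact_force: [-0.7, 0.1, 0.4]
gripper_width: 40.2
```

Run:
```python
from plan import *
plan([pose((427,-315.5,61),9)],[4],0.04)
```

```text
now [ 430.9 -316.6  102.2] yaw/pitch/roll [ 9.1 -0.  -0.8] t 17.65 grip 40.2 F [-0.7  0.1  0.4]
[0.0009, 0.0103, -0.0006, -0.003, 0.0, -0.0, 0.04]
[0.0009, 0.0103, -0.0005, -0.003, 0.0, -0.0, 0.04]
[0.0009, 0.0103, -0.0005, -0.003, 0.0, -0.0, 0.04]
[0.0009, 0.0103, -0.0005, -0.003, 0.0, -0.0, 0.04]
--
```

Request:
play_rows([
  [0.0015, 0.0105, 0, -0.003, 0, 0, 0.04],
  [0.0015, 0.0105, 0, -0.003, 0, 0, 0.04],
  [0.001, 0.0105, 0, -0.003, 0, 0, 0.04],
  [0.001, 0.009, 0, -0.003, 0, 0, 0.04],
  [0, 0, 0, 0, 0, 0, 0],
  [0, 0, 0, 0, 0, 0, 0],
  [0, 0, 0, 0, 0, 0, 0],
  [0, 0, 0, 0, 0, 0, 0],
])

```text
clock: 18.45
position: [427.7, -318.6, 59.8]
ee_rot: [0.056, -0.704, 0.706, -0.057]
contact_force: [0.2, -0.5, -3.0]
gripper_width: 15.0
```

Run:
```python
from plan import *
plan([],[],0.04)
```

```text
now [ 427.7 -318.6   59.8] yaw/pitch/roll [ 9.2 -0.1 -0.1] t 18.45 grip 15.0 F [ 0.2 -0.5 -3. ]
```

Request:
play_rows([
  [0, -0.01, 0, 0, 0, 0, 0],
  [0, -0.02, 0, 0, 0, 0, 0],
  [0, -0.02, 0, 0, 0, 0, 0],
  [0, -0.02, 0, 0, 0, 0, 0],
  [0, -0.02, 0, 0, 0, 0, 0],
  [0, -0.02, 0, 0, 0, 0, 0],
  [0, 0, 0, 0, 0, 0, 0],
])

```text
clock: 19.15
position: [425.2, -317.5, 176.7]
ee_rot: [0.056, -0.705, 0.705, -0.056]
contact_force: [1.0, -0.0, -1.6]
gripper_width: 15.0
```

```bash
cat > sc.py <<'E'
from plan import *
H=np.array([657.5,-67.5,0]);YAW=9.6
RK=R.from_euler('Z',YAW,degrees=True)
TS=np.array([-78,-3,57.])  # TCP in scoop frame
TH=1.48
def bin2r(xb,zb): c,s=np.cos(TH),np.sin(TH); return np.array([xb*c-zb*s,0,35+xb*s+zb*c])
def noseat(rx,ry,rz,p,yaw=YAW):
    """TCP pose with scoop nose edge at rack point, pitch p nose-down"""
    N=H+RK.apply([rx,ry,rz]); Rs=R.from_euler('ZY',[yaw,p],degrees=True)
    return pose(N+Rs.apply(TS-[49,0,10]),yaw,p)
def where():
    s=read_state();q=R.from_quat(s['ee_rot'])*R.from_matrix(M).inv()
    N=np.array(s['position'])-q.apply(TS-[49,0,10]); r=RK.inv().apply(N-H)
    v=r-[0,0,35];c,sn=np.cos(TH),np.sin(TH)
    print('nose rack',r.round(1),'bin xb %.1f zb %.1f'%(v[0]*c+v[2]*sn,-v[0]*sn+v[2]*c),'wall is xb=6')
E
python3 - <<'E'
from sc import *
t=get_image('top');print('core',RK.inv().apply(at(t,297.7,173.3,75)-H))
where()
plan([noseat(-190,1,150,0),noseat(-160,1,110,20)],[10,5],0)
cv2.imwrite('pics/t5.png',crop(t,245,90,430,285,3))
E
```

```text
core [-33.54382958   7.99980109  75.        ]
nose rack [-144.7 -204.9  127.7] bin xb 79.2 zb 152.5 wall is xb=6
now [ 424.2 -316.8  175. ] yaw/pitch/roll [9.1 0.1 0.1] t 19.2 grip 15.2 F [ 0.1 -0.7 -3.3]
[0.0047, -0.0021, -0.0205, 0.0, -0.001, 0.0, 0]
[0.0047, -0.0022, -0.0205, 0.0, -0.001, 0.0, 0]
[0.0047, -0.0022, -0.0205, 0.0, -0.001, 0.0, 0]
[0.0047, -0.0022, -0.0205, 0.0, -0.001, 0.0, 0]
[0.0046, -0.0022, -0.0205, 0.0, -0.001, 0.0, 0]
[0.0046, -0.0022, -0.0205, 0.0, -0.001, 0.0, 0]
[0.0046, -0.0022, -0.0205, 0.0, -0.001, 0.0, 0]
[0.0046, -0.0022, -0.0205, 0.0, -0.001, 0.0, 0]
[0.0046, -0.0022, -0.0205, 0.0, -0.001, 0.0, 0]
[0.0046, -0.0022, -0.0205, 0.0, -0.001, 0.0, 0]
--
[-0.0107, -0.0001, 0.0, -0.0, -0.0, -0.07, 0]
[-0.0107, -0.0009, 0.0, -0.0, -0.0, -0.07, 0]
[-0.0106, -0.0016, 0.0, -0.0, -0.0, -0.07, 0]
[-0.0105, -0.0024, 0.0, -0.0, -0.0, -0.07, 0]
[-0.0103, -0.0031, 0.0, -0.0, -0.0, -0.07, 0]
--
```

View pics/t5.png

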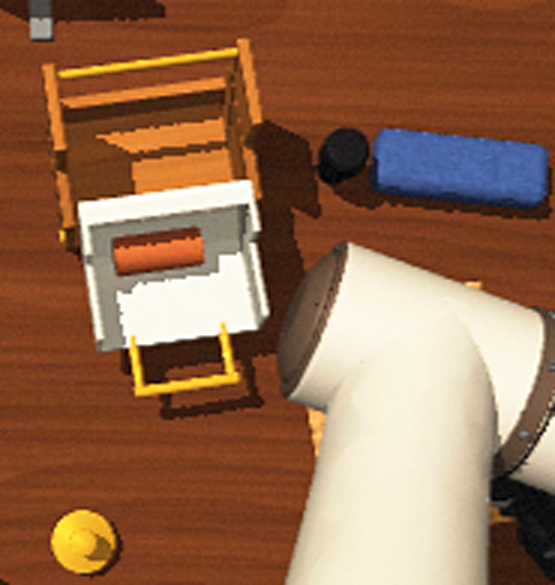

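The top view shows the open bin with its bar from crop (139,391) to (239,379), mouth corners at (98,350) and (268,327), and the core centred at (159,252). The core sits a little to the left of the bin's middle.

Run:
```python
from sc import *
t=get_image('top')
f=lambda u,v,z:at(t,245+u/3,90+v/3,z)
for n,a,b,z in [('bar',(139,391),(239,379),56),('mouth',(98,350),(268,327),95),('core top',(114,252),(203,246),75),('floor outer top',(80,204),(255,182),115)]:
    A=f(*a,z);B=f(*b,z);d=A-B;print(n,RK.inv().apply((A+B)/2-H).round(1),'len',np.linalg.norm(d).round(1),'yaw',np.degrees(np.arctan2(-d[0],d[1])).round(1))
```

```text
bar [-150.8   -2.7   56. ] len 87.1 yaw 8.4
mouth [-115.4    0.8   95. ] len 143.4 yaw 9.4
core top [-32.8   7.5  75. ] len 76.8 yaw 5.6
floor outer top [  4.3  -2.7 115. ] len 146.9 yaw 9.1
```

```bash
sed -i 's/YAW=9.6/YAW=9.2/' sc.py
python3 - <<'E'
from sc import *
where()
plan([noseat(-190,3,150,0)],[10],0)
E
```

```text
nose rack [-144.2 -205.3  125.8] bin xb 77.3 zb 151.8 wall is xb=6
now [ 423.3 -316.4  173.4] yaw/pitch/roll [9.1 0.3 0.2] t 19.25 grip 15.4 F [-0.1  0.1 -2.2]
[0.0047, -0.0023, -0.0208, 0.0, -0.0, 0.001, 0]
[0.0047, -0.0023, -0.0208, 0.0, -0.0, 0.001, 0]
[0.0046, -0.0023, -0.0208, 0.0, -0.0, 0.001, 0]
[0.0046, -0.0023, -0.0208, 0.0, -0.0, 0.001, 0]
[0.0046, -0.0023, -0.0208, 0.0, -0.0, 0.001, 0]
[0.0046, -0.0023, -0.0208, 0.0, -0.0, 0.001, 0]
[0.0046, -0.0023, -0.0208, 0.0, -0.0, 0.001, 0]
[0.0046, -0.0023, -0.0208, 0.0, -0.0, 0.001, 0]
[0.0046, -0.0023, -0.0208, 0.0, -0.0, 0.001, 0]
[0.0046, -0.0023, -0.0208, 0.0, -0.0, 0.001, 0]
--
```

Request:
play_rows([
  [0.003, -0.002, -0.012, 0, 0, 0, 0],
  [0.005, -0.003, -0.02, 0, 0, 0, 0],
  [0.005, -0.003, -0.022, 0, 0, 0, 0],
  [0.005, -0.003, -0.022, 0, 0, 0, 0],
  [0.005, -0.003, -0.022, 0, 0, 0, 0],
  [0.005, -0.003, -0.022, 0, 0, 0, 0],
  [0.005, -0.003, -0.022, 0, 0, 0, 0],
  [0.005, -0.003, -0.022, 0, 0, 0, 0],
  [0.005, -0.003, -0.018, 0, 0, 0, 0],
  [0, 0, -0.01, 0, 0, 0, 0],
])

```text
clock: 20.25
position: [334.8, -122.4, 189.5]
ee_rot: [-0.066, 0.71, -0.699, 0.041]
contact_force: [0.3, 0.5, -2.3]
gripper_width: 15.7
```

Run:
```python
from sc import *
where()
plan([noseat(-165,3,110,20)],[6],0)
```

```text
nose rack [-202.     0.4  138.2] bin xb 84.5 zb 210.5 wall is xb=6
now [ 334.8 -122.4  189.5] yaw/pitch/roll [8.8 2.  1. ] t 20.25 grip 15.7 F [ 0.3  0.5 -2.3]
[-0.0098, -0.0017, -0.0005, 0.003, -0.001, -0.053, 0]
[-0.0097, -0.0022, -0.0005, 0.003, -0.001, -0.053, 0]
[-0.0096, -0.0027, -0.0005, 0.003, -0.001, -0.053, 0]
[-0.0094, -0.0032, -0.0005, 0.003, -0.001, -0.053, 0]
[-0.0092, -0.0037, -0.0005, 0.003, -0.001, -0.053, 0]
[-0.009, -0.0042, -0.0004, 0.003, -0.001, -0.053, 0]
--
```

Request:
play_rows([
  [-0.01, -0.0017, -0.0005, 0.003, 0, -0.053, 0],
  [-0.01, -0.0022, -0.0005, 0.003, 0, -0.053, 0],
  [-0.01, -0.003, -0.0005, 0.003, 0, -0.053, 0],
  [-0.0095, -0.0035, -0.0005, 0.003, 0, -0.053, 0],
  [-0.0095, -0.004, -0.0005, 0.003, 0, -0.053, 0],
  [-0.009, -0.0045, 0, 0.003, 0, -0.053, 0],
  [0, 0, 0, 0, 0, 0, 0],
])

```text
clock: 20.95
position: [386.5, -106.0, 191.9]
ee_rot: [0.188, -0.683, 0.702, 0.077]
contact_force: [-0.0, -0.5, -2.5]
gripper_width: 15.2
```

Run:
```python
from sc import *
where()
a=bin2r(18,72)
plan([noseat(-150,3,85,20),noseat(a[0],3,a[2],20)],[4,7],0)
```

```text
nose rack [-172.9    8.5  101.5] bin xb 50.5 zb 178.2 wall is xb=6
now [ 386.5 -106.   191.9] yaw/pitch/roll [ 9.2 21.6  0.2] t 20.95 grip 15.2 F [-0.  -0.5 -2.5]
[-0.0065, 0.0026, 0.0013, 0.001, 0.0, 0.007, 0]
[-0.0065, 0.0027, 0.0013, 0.001, 0.0, 0.007, 0]
[-0.0065, 0.0027, 0.0013, 0.001, 0.0, 0.007, 0]
[-0.0065, 0.0027, 0.0013, 0.001, 0.0, 0.007, 0]
--
[-0.012, -0.0005, -0.0, 0.0, 0.0, 0.0, 0]
[-0.012, -0.0005, -0.0, 0.0, 0.0, 0.0, 0]
[-0.012, -0.0005, -0.0, 0.0, 0.0, 0.0, 0]
[-0.012, -0.0005, -0.0, 0.0, 0.0, 0.0, 0]
[-0.012, -0.0005, -0.0, 0.0, 0.0, 0.0, 0]
[-0.012, -0.0005, -0.0, 0.0, 0.0, 0.0, 0]
[-0.012, -0.0005, -0.0, 0.0, 0.0, 0.0, 0]
--
```

Request:
play_rows([
  [-0.0065, 0.0026, 0.0015, 0, 0, 0.007, 0],
  [-0.0065, 0.0027, 0.0015, 0, 0, 0.007, 0],
  [-0.0065, 0.0027, 0.0015, 0, 0, 0.007, 0],
  [-0.0065, 0.0027, 0.0015, 0, 0, 0.007, 0],
  [-0.012, -0.0005, 0, 0, 0, 0, 0],
  [-0.012, -0.0005, 0, 0, 0, 0, 0],
  [-0.012, -0.0005, 0, 0, 0, 0, 0],
  [-0.01, 0, 0, 0, 0, 0, 0],
  [0, 0, 0, 0, 0, 0, 0],
])

```text
clock: 21.85
position: [453.4, -101.1, 153.9]
ee_rot: [0.177, -0.686, 0.702, 0.067]
contact_force: [-0.3, 0.2, -2.3]
gripper_width: 15.1
```

Run:
```python
from sc import *
where()
a=bin2r(16,70);b=bin2r(6,62)
plan([noseat(a[0],3,a[2],20),noseat(b[0],3,b[2],20)],[4,3],0)
```

```text
nose rack [-103.4    2.6   66.4] bin xb 21.9 zb 105.8 wall is xb=6
now [ 453.4 -101.1  153.9] yaw/pitch/roll [ 9.2 19.9  0.3] t 21.85 grip 15.1 F [-0.3  0.2 -2.3]
[-0.0091, -0.0009, -0.0001, 0.001, -0.0, -0.0, 0]
[-0.0091, -0.0009, -0.0001, 0.001, -0.0, -0.0, 0]
[-0.0091, -0.0009, -0.0001, 0.001, -0.0, -0.0, 0]
[-0.0091, -0.0009, -0.0001, 0.001, -0.0, -0.0, 0]
--
[-0.0034, 0.0025, -0.0, 0.0, 0.0, 0.0, 0]
[-0.0034, 0.0025, -0.0, 0.0, 0.0, 0.0, 0]
[-0.0034, 0.0025, -0.0, 0.0, 0.0, 0.0, 0]
--
```

Request:
play_rows([
  [-0.0091, -0.0009, 0, 0.001, 0, 0, 0],
  [-0.0091, -0.0009, 0, 0.001, 0, 0, 0],
  [-0.0091, -0.0009, 0, 0.001, 0, 0, 0],
  [-0.008, 0, 0, 0, 0, 0, 0],
  [0, 0, 0, 0, 0, 0, 0],
])

```text
clock: 22.35
position: [490.2, -95.0, 143.3]
ee_rot: [0.178, -0.685, 0.703, 0.066]
contact_force: [-1.3, -0.5, -2.4]
gripper_width: 15.1
```

Run:
```python
from sc import *
where()
b=bin2r(3,62)
plan([noseat(b[0],3,b[2],20)],[3],0)
```

```text
nose rack [-66.2   2.6  55.8] bin xb 14.8 zb 67.8 wall is xb=6
now [490.2 -95.  143.3] yaw/pitch/roll [ 9.2 19.9  0.1] t 22.35 grip 15.1 F [-1.3 -0.5 -2.4]
[-0.0029, 0.0032, -0.0001, 0.001, -0.0, -0.0, 0]
[-0.0029, 0.0032, -0.0001, 0.001, -0.0, -0.0, 0]
[-0.0029, 0.0032, -0.0001, 0.001, -0.0, -0.0, 0]
--
```

Request:
play_rows([
  [-0.0025, 0.004, 0, 0, 0, 0, 0],
  [-0.002, 0.004, 0, 0, 0, 0, 0],
  [-0.002, 0.004, 0, 0, 0, 0, 0],
])

```text
clock: 22.65
position: [491.1, -95.2, 132.5]
ee_rot: [0.179, -0.684, 0.704, 0.067]
contact_force: [-12.6, 5.8, 31.5]
gripper_width: 14.9
```

Run:
```python
from sc import *
where();plan([],[],0)
```

```text
nose rack [-65.7   2.3  44.7] bin xb 3.7 zb 66.3 wall is xb=6
now [491.1 -95.2 132.5] yaw/pitch/roll [ 9.2 20.1  0. ] t 22.65 grip 14.9 F [-12.6   5.8  31.5]
```

Touching the front wall. Now slide in along it.

Request:
play_rows([
  [-0.005, -0.0015, 0, 0, 0, 0, 0],
  [-0.005, -0.001, 0, 0, 0, 0, 0],
  [-0.005, -0.0008, 0, 0, 0, 0, 0],
  [-0.005, -0.0008, 0, 0, 0, 0, 0],
])

```text
clock: 23.05
position: [509.6, -92.4, 132.4]
ee_rot: [0.18, -0.684, 0.704, 0.068]
contact_force: [-4.5, -0.1, 7.2]
gripper_width: 15.3
```

Run:
```python
from sc import *
where();plan([],[],0)
```

```text
nose rack [-47.2   2.1  44.3] bin xb 5.0 zb 47.8 wall is xb=6
now [509.6 -92.4 132.4] yaw/pitch/roll [ 9.3 20.3 -0. ] t 23.05 grip 15.3 F [-4.5 -0.1  7.2]
```

Request:
play_rows([
  [-0.005, -0.0002, 0, 0, 0, 0, 0],
  [-0.005, -0.0002, 0, 0, 0, 0, 0],
  [-0.005, -0.0002, 0, 0, 0, 0, 0],
])

```text
clock: 23.35
position: [514.7, -92.4, 135.0]
ee_rot: [0.191, -0.68, 0.704, 0.077]
contact_force: [-8.8, 1.1, 11.3]
gripper_width: 15.5
```

Run:
```python
from sc import *
where();plan([],[],0)
```

```text
nose rack [-44.7   1.4  44. ] bin xb 4.9 zb 45.3 wall is xb=6
now [514.7 -92.4 135. ] yaw/pitch/roll [ 9.3 21.9 -0.1] t 23.35 grip 15.5 F [-8.8  1.1 11.3]
```

Request:
play_rows([
  [-0.008, 0, 0, 0, 0, 0.02, 0],
  [-0.008, 0, 0, 0, 0, 0.02, 0],
  [-0.008, 0, 0, 0, 0, 0.01, 0],
])

```text
clock: 23.65
position: [522.3, -92.4, 133.3]
ee_rot: [0.188, -0.68, 0.704, 0.074]
contact_force: [-18.1, 3.0, 23.2]
gripper_width: 15.2
```

Run:
```python
from sc import *
where();plan([],[],0)
```

```text
nose rack [-36.4   0.2  43.1] bin xb 4.8 zb 37.0 wall is xb=6
now [522.3 -92.4 133.3] yaw/pitch/roll [ 9.4 21.4 -0.2] t 23.65 grip 15.2 F [-18.1   3.   23.2]
```

Request:
play_rows([
  [-0.008, 0, -0.001, 0, 0, 0.02, 0],
  [-0.008, 0, -0.001, 0, 0, 0.02, 0],
  [-0.008, 0, -0.001, 0, 0, 0.02, 0],
])

```text
clock: 23.95
position: [530.9, -90.0, 130.3]
ee_rot: [0.18, -0.682, 0.706, 0.066]
contact_force: [-18.6, -3.6, 20.3]
gripper_width: 15.6
```

Run:
```python
from sc import *
where();plan([],[],0)
```

```text
nose rack [-25.5   1.   42.4] bin xb 5.1 zb 26.1 wall is xb=6
now [530.9 -90.  130.3] yaw/pitch/roll [ 9.3 20.1 -0.3] t 23.95 grip 15.6 F [-18.6  -3.6  20.3]
```

```bash
cat >> sc.py <<'E'
def core():
    gs=[];uv=[]
    for n,box in (('top',(255,130,345,215)),('scene',(195,190,330,330))):
        g=get_image(n);x0,y0,x1,y1=box;h=cv2.cvtColor(g['color'][y0:y1,x0:x1],cv2.COLOR_RGB2HSV).astype(int)
        m=((h[...,0]>4)&(h[...,0]<13)&(h[...,1]>120)&(h[...,2]>130)).astype(np.uint8)
        k,lab,st,c=cv2.connectedComponentsWithStats(m)
        for i in sorted(range(1,k),key=lambda i:-st[i,4])[:3]: print(n,st[i],(c[i]+[x0,y0]).round(1))
        cv2.imwrite(f'pics/auto_{n}_{get_image.__name__}.png',g['color'][...,::-1])
E
python3 - <<'E'
from sc import *
core()
E
```

```text
top [28 41 11  7 68] [288. 174.]
top [ 0 55 19  4 57] [263.6 186.5]
top [ 0 60  7  2 10] [258.  190.4]
scene [  54    0   81   54 1563] [289.2 219.8]
scene [  0   0  36  36 868] [214.6 204.7]
scene [ 94  51  41  40 758] [315.9 256. ]
```

Run:
```python
from sc import *
where()
plan([noseat(-17,3,49.5,14),noseat(-8.5,3,56.6,8),noseat(-9,3,66,2),noseat(-18,3,90,-4)],[3,3,3,5],0)
```

```text
nose rack [-25.6   1.   42.5] bin xb 5.1 zb 26.1 wall is xb=6
now [530.8 -90.1 130.3] yaw/pitch/roll [ 9.3 20.1 -0.3] t 24.05 grip 15.6 F [-13.3  -2.2  12.4]
[-0.0005, 0.0014, -0.0007, -0.002, 0.001, 0.035, 0]
[-0.0004, 0.0014, -0.0007, -0.002, 0.001, 0.035, 0]
[-0.0004, 0.0014, -0.0007, -0.002, 0.001, 0.035, 0]
--
[-0.0008, 0.0015, -0.0, 0.0, 0.0, 0.035, 0]
[-0.0007, 0.0016, -0.0, 0.0, 0.0, 0.035, 0]
[-0.0007, 0.0016, -0.0, 0.0, 0.0, 0.035, 0]
--
[0.002, 0.0014, 0.0, -0.0, -0.0, 0.035, 0]
[0.0021, 0.0014, 0.0, -0.0, -0.0, 0.035, 0]
[0.0021, 0.0013, 0.0, -0.0, -0.0, 0.035, 0]
--
[0.0028, -0.002, 0.0, 0.0, 0.0, 0.021, 0]
[0.0028, -0.0021, 0.0, 0.0, 0.0, 0.021, 0]
[0.0027, -0.0021, 0.0, 0.0, 0.0, 0.021, 0]
[0.0027, -0.0022, -0.0, 0.0, 0.0, 0.021, 0]
[0.0026, -0.0023, 0.0, 0.0, 0.0, 0.021, 0]
--
```

Request:
play_rows([
  [-0.001, 0.001, -0.0007, -0.002, 0, 0.04, 0],
  [-0.001, 0.001, -0.0007, -0.002, 0, 0.04, 0],
  [-0.001, 0.001, -0.0007, -0.002, 0, 0.04, 0],
])

```text
clock: 24.35
position: [526.6, -88.9, 123.1]
ee_rot: [0.143, -0.693, 0.706, 0.03]
contact_force: [-1.9, -0.2, -3.1]
gripper_width: 15.1
```

Run:
```python
from sc import *
where()
plan([noseat(-8.5,3,56.6,8)],[4],0)
```

```text
nose rack [-20.9   3.   46.7] bin xb 9.7 zb 21.8 wall is xb=6
now [526.6 -88.9 123.1] yaw/pitch/roll [ 9.2 14.   0.1] t 24.35 grip 15.1 F [-1.9 -0.2 -3.1]
[-0.0013, 0.0002, -0.0, 0.001, 0.0, 0.026, 0]
[-0.0013, 0.0003, -0.0, 0.001, 0.0, 0.026, 0]
[-0.0013, 0.0003, -0.0, 0.001, 0.0, 0.026, 0]
[-0.0013, 0.0004, -0.0, 0.001, 0.0, 0.026, 0]
--
```

Request:
play_rows([
  [-0.002, 0.0, 0, 0, 0, 0.03, 0],
  [-0.002, 0.0, 0, 0, 0, 0.03, 0],
  [-0.002, 0.0, 0, 0, 0, 0.03, 0],
  [-0.002, 0, 0, 0, 0, 0.02, 0],
])

```text
clock: 24.75
position: [523.8, -89.0, 116.1]
ee_rot: [0.112, -0.7, 0.705, 0.001]
contact_force: [-4.8, 1.0, 2.0]
gripper_width: 15.5
```

Run:
```python
from sc import *
where()
plan([noseat(-9,3,66,2),noseat(-18,3,90,-4)],[4,5],0)
```

```text
nose rack [-17.5   3.   49.5] bin xb 12.8 zb 18.8 wall is xb=6
now [523.8 -89.  116.1] yaw/pitch/roll [9.  9.2 0.3] t 24.75 grip 15.5 F [-4.8  1.   2. ]
[-0.0002, -0.0004, 0.0, 0.001, -0.001, 0.031, 0]
[-0.0002, -0.0004, 0.0, 0.001, -0.001, 0.031, 0]
[-0.0003, -0.0004, 0.0, 0.001, -0.001, 0.031, 0]
[-0.0003, -0.0003, 0.0, 0.001, -0.001, 0.031, 0]
--
[0.0028, -0.002, 0.0, 0.0, 0.0, 0.021, 0]
[0.0028, -0.0021, 0.0, 0.0, 0.0, 0.021, 0]
[0.0027, -0.0021, 0.0, 0.0, 0.0, 0.021, 0]
[0.0027, -0.0022, -0.0, 0.0, 0.0, 0.021, 0]
[0.0026, -0.0023, 0.0, 0.0, 0.0, 0.021, 0]
--
```

Request:
play_rows([
  [-0.003, -0.004, 0, 0, 0, 0.01, 0],
  [-0.002, -0.004, 0, 0, 0, 0.02, 0],
  [-0.001, -0.004, 0, 0, 0, 0.03, 0],
  [0, -0.003, 0, 0, 0, 0.03, 0],
  [0, -0.003, 0, 0, 0, 0.03, 0],
])

```text
clock: 25.25
position: [532.0, -87.4, 130.6]
ee_rot: [-0.069, 0.706, -0.704, 0.042]
contact_force: [-2.7, -0.3, -4.8]
gripper_width: 15.5
```

Run:
```python
from sc import *
where()
plan([noseat(-15,3,90,-5)],[6],0)
```

```text
nose rack [-2.   3.3 78.8] bin xb 43.4 zb 6.0 wall is xb=6
now [532.  -87.4 130.6] yaw/pitch/roll [9.  2.2 0.4] t 25.25 grip 15.5 F [-2.7 -0.3 -4.8]
[0.0031, 0.0009, 0.0001, 0.001, -0.001, 0.021, 0]
[0.0031, 0.0009, 0.0001, 0.001, -0.001, 0.021, 0]
[0.0031, 0.0008, 0.0001, 0.001, -0.001, 0.021, 0]
[0.0031, 0.0007, 0.0001, 0.001, -0.001, 0.021, 0]
[0.0031, 0.0007, 0.0001, 0.001, -0.001, 0.021, 0]
[0.0031, 0.0006, 0.0001, 0.001, -0.001, 0.021, 0]
--
```

Fz is now −4.8 N against about −2.4 N empty, so the core is aboard. I tilt the scoop back and withdraw.

Request:
play_rows([
  [0.002, 0, 0, 0, 0, 0.03, 0],
  [0.002, -0.001, 0, 0, 0, 0.03, 0],
  [0.002, -0.002, 0, 0, 0, 0.03, 0],
  [0.002, -0.003, 0, 0, 0, 0.03, 0],
  [0.001, -0.006, 0, 0, 0, 0.01, 0],
  [0, -0.008, 0, 0, 0, 0, 0],
  [0, -0.008, 0, 0, 0, 0, 0],
  [0, 0, 0, 0, 0, 0, 0],
])

```text
clock: 26.05
position: [516.6, -87.5, 154.3]
ee_rot: [-0.024, 0.711, -0.698, 0.086]
contact_force: [-0.5, -1.1, -3.7]
gripper_width: 15.5
```

Run:
```python
from sc import *
where();plan([],[],0)
t=get_image('top');s=get_image('scene');w=get_image('wrist')
a=crop(t,230,100,360,260,2.5)[:400,:325];b=crop(s,180,140,330,300,2.5)[:400,:375]
c=np.zeros((600,800,3),np.uint8);c[:400,:325]=a;c[:400,325:700]=b;cv2.imwrite('pics/chk_ts.png',c)
h=cv2.cvtColor(w['color'],cv2.COLOR_RGB2HSV).astype(int)
m=((h[...,0]>3)&(h[...,0]<13)&(h[...,1]>150)&(h[...,2]>120)).astype(np.uint8)
k,l,st,ce=cv2.connectedComponentsWithStats(m)
for i in sorted(range(1,k),key=lambda i:-st[i,4])[:4]:print(st[i],ce[i].round(1))
# predicted pixel for core at scoop (-53,5,20) and (-10,5,20)
st_=read_state();q=R.from_quat(st_['ee_rot'])*R.from_matrix(M).inv();o=np.array(st_['position'])-q.apply(TS)
print(proj(w,o+q.apply([[-53,5,20],[-53,-33,20],[-53,43,20],[-20,5,20],[30,5,30],[-16,0,85]])).round(0).tolist())
cv2.imwrite('pics/w6.png',w['color'][...,::-1])
```

```text
nose rack [-11.6   5.6 118.9] bin xb 82.5 zb 19.1 wall is xb=6
now [516.6 -87.5 154.3] yaw/pitch/roll [ 8.9 -5.1  0.6] t 26.05 grip 15.5 F [-0.5 -1.1 -3.7]
[ 205  204   49  127 3386] [229.4 249.1]
[198 229   1   4   4] [198.  230.5]
[199 241   1   3   3] [199. 242.]
[222  11   1   2   2] [222.   11.5]
[[234.0, 262.0], [231.0, 194.0], [237.0, 322.0], [172.0, 262.0], [69.0, 271.0], [112.0, 332.0]]
```

Wrist image code finds the core at (229,249), matching the predicted pixel for a core lying at the rear of the scoop (234,262). Lift clear and carry.

Request:
play_rows([
  [0, -0.01, 0, 0, 0, 0, 0],
  [0, -0.015, 0, 0, 0, 0, 0],
  [0, -0.02, 0, 0, 0, 0, 0],
  [0, -0.02, 0, 0, 0, 0, 0],
  [0, -0.015, 0, 0, 0, 0, 0],
  [0, -0.008, 0, 0, 0, 0, 0],
  [0, 0, 0, 0, 0, 0, 0],
])

```text
clock: 26.9
position: [508.8, -90.8, 251.2]
ee_rot: [-0.021, 0.71, -0.698, 0.088]
contact_force: [0.4, 0.4, -3.7]
gripper_width: 15.5
```

```bash
cat >> sc.py <<'E'
def scoopat(o,yaw,p):
    Rs=R.from_euler('ZY',[yaw,p],degrees=True); return pose(np.array(o)+Rs.apply(TS),yaw,p)
E
python3 - <<'E'
from sc import *
where()
plan([scoopat((500,-301,160),9,-4)],[13],0)
E
```

```text
nose rack [-19.6   3.4 216.6] bin xb 179.1 zb 35.9 wall is xb=6
now [508.8 -90.8 251.2] yaw/pitch/roll [ 8.8 -5.5  0.6] t 26.9 grip 15.5 F [ 0.4  0.4 -3.7]
[0.0097, 0.002, 0.0161, 0.001, -0.0, -0.002, 0]
[0.0097, 0.002, 0.0161, 0.001, -0.0, -0.002, 0]
[0.0097, 0.002, 0.0161, 0.001, -0.0, -0.002, 0]
[0.0097, 0.0021, 0.0161, 0.001, -0.0, -0.002, 0]
[0.0097, 0.0021, 0.0161, 0.001, -0.0, -0.002, 0]
[0.0097, 0.0021, 0.0161, 0.001, -0.0, -0.002, 0]
[0.0097, 0.0022, 0.0161, 0.001, -0.0, -0.002, 0]
[0.0097, 0.0022, 0.0161, 0.001, -0.0, -0.002, 0]
[0.0097, 0.0022, 0.0161, 0.001, -0.0, -0.002, 0]
[0.0097, 0.0023, 0.0161, 0.001, -0.0, -0.002, 0]
[0.0097, 0.0023, 0.0161, 0.001, -0.0, -0.002, 0]
[0.0097, 0.0023, 0.0161, 0.001, -0.0, -0.002, 0]
[0.0097, 0.0024, 0.0161, 0.001, -0.0, -0.002, 0]
--
```

Request:
play_rows([
  [0.004, 0, 0.007, 0, 0, 0, 0],
  [0.008, 0, 0.012, 0, 0, 0, 0],
  [0.0097, 0.001, 0.016, 0, 0, 0, 0],
  [0.0097, 0.001, 0.016, 0, 0, 0, 0],
  [0.0097, 0.001, 0.016, 0, 0, 0, 0],
  [0.0097, 0.001, 0.016, 0, 0, 0, 0],
  [0.0097, 0.001, 0.016, 0, 0, 0, 0],
  [0.0097, 0.001, 0.016, 0, 0, 0, 0],
  [0.0097, 0.001, 0.016, 0, 0, 0, 0],
  [0.0097, 0.001, 0.016, 0, 0, 0, 0],
])

```text
clock: 27.9
position: [432.1, -260.0, 223.5]
ee_rot: [-0.028, 0.712, -0.697, 0.081]
contact_force: [-0.7, -0.3, -4.9]
gripper_width: 15.6
```

Run:
```python
from sc import *
plan([scoopat((500,-301,120),9,-3)],[5],0)
```

```text
now [ 432.1 -260.   223.5] yaw/pitch/roll [ 8.8 -4.4  0.9] t 27.9 grip 15.6 F [-0.7 -0.3 -4.9]
[0.0048, 0.0096, 0.011, 0.003, -0.001, -0.005, 0]
[0.0047, 0.0097, 0.011, 0.003, -0.001, -0.005, 0]
[0.0047, 0.0097, 0.0109, 0.003, -0.001, -0.005, 0]
[0.0046, 0.0098, 0.0109, 0.003, -0.001, -0.005, 0]
[0.0046, 0.0099, 0.0109, 0.003, -0.001, -0.005, 0]
--
```

Request:
play_rows([
  [0.002, 0.009, 0.011, 0.003, 0, -0.005, 0],
  [0.002, 0.0095, 0.011, 0.003, 0, -0.005, 0],
  [0.002, 0.0095, 0.011, 0.003, 0, -0.005, 0],
  [0.002, 0.0095, 0.01, 0.003, 0, -0.005, 0],
  [0.001, 0.0095, 0.006, 0.003, 0, -0.005, 0],
  [0, 0, 0, 0, 0, 0, 0],
])

```text
clock: 28.5
position: [430.3, -314.5, 167.1]
ee_rot: [-0.038, 0.707, -0.703, 0.068]
contact_force: [0.3, 1.7, -4.4]
gripper_width: 15.2
```

Run:
```python
from sc import *
plan([scoopat((500,-301,30),9,-1),scoopat((500,-301,3),9,0)],[8,5],0)
```

```text
now [ 430.3 -314.5  167.1] yaw/pitch/roll [ 8.5 -2.4  0.2] t 28.5 grip 15.2 F [ 0.3  1.7 -4.4]
[0.0014, 0.0101, 0.0001, 0.0, -0.001, -0.003, 0]
[0.0014, 0.0101, 0.0001, 0.0, -0.001, -0.003, 0]
[0.0014, 0.0101, 0.0001, 0.0, -0.001, -0.003, 0]
[0.0013, 0.0101, 0.0001, 0.0, -0.001, -0.003, 0]
[0.0013, 0.0102, 0.0001, 0.0, -0.001, -0.003, 0]
[0.0013, 0.0102, 0.0001, 0.0, -0.001, -0.003, 0]
[0.0012, 0.0102, 0.0001, 0.0, -0.001, -0.003, 0]
[0.0012, 0.0102, 0.0001, 0.0, -0.001, -0.003, 0]
--
[-0.0001, 0.0051, -0.0, -0.0, -0.0, -0.003, 0]
[-0.0001, 0.0051, -0.0, -0.0, -0.0, -0.003, 0]
[-0.0001, 0.0051, -0.0, -0.0, -0.0, -0.003, 0]
[-0.0002, 0.0051, -0.0, -0.0, -0.0, -0.003, 0]
[-0.0002, 0.0051, -0.0, -0.0, -0.0, -0.003, 0]
--
```

Request:
play_rows([
  [0.001, 0.01, 0, 0, 0, -0.003, 0],
  [0.001, 0.01, 0, 0, 0, -0.003, 0],
  [0.001, 0.01, 0, 0, 0, -0.003, 0],
  [0.001, 0.01, 0, 0, 0, -0.003, 0],
  [0.001, 0.01, 0, 0, 0, -0.003, 0],
  [0.001, 0.01, 0, 0, 0, -0.003, 0],
  [0, 0.01, 0, 0, 0, -0.003, 0],
  [0, 0.008, 0, 0, 0, -0.003, 0],
  [0, 0, 0, 0, 0, 0, 0],
])

```text
clock: 29.4
position: [427.6, -313.6, 82.4]
ee_rot: [-0.048, 0.707, -0.703, 0.06]
contact_force: [0.3, -0.2, -4.9]
gripper_width: 15.7
```

Run:
```python
from sc import *
plan([scoopat((500,-301,3),9,0)],[5],0)
```

```text
now [ 427.6 -313.6   82.4] yaw/pitch/roll [ 8.7 -1.   0.2] t 29.4 grip 15.7 F [ 0.3 -0.2 -4.9]
[0.001, 0.0045, 0.0004, 0.001, -0.001, -0.004, 0]
[0.001, 0.0045, 0.0004, 0.001, -0.001, -0.004, 0]
[0.001, 0.0045, 0.0004, 0.001, -0.001, -0.004, 0]
[0.0009, 0.0045, 0.0004, 0.001, -0.001, -0.004, 0]
[0.0009, 0.0045, 0.0004, 0.001, -0.001, -0.004, 0]
--
```

Request:
play_rows([
  [0, 0.0045, 0, 0, 0, -0.004, 0],
  [0, 0.0045, 0, 0, 0, -0.004, 0],
  [0, 0.0045, 0, 0, 0, -0.004, 0],
  [0, 0.0045, 0, 0, 0, -0.004, 0],
  [0, 0.004, 0, 0, 0, 0, 0],
  [0, 0.004, 0, 0, 0, 0, 0],
])

```text
clock: 30.0
position: [429.3, -315.8, 60.1]
ee_rot: [0.054, -0.704, 0.706, -0.056]
contact_force: [-11.8, 10.1, 41.7]
gripper_width: 15.4
```

Run:
```python
from sc import *
plan([scoopat((500,-301,3),9,0)],[1],0)
```

```text
now [ 429.3 -315.8   60.1] yaw/pitch/roll [ 8.9 -0.1 -0.1] t 30.0 grip 15.4 F [-11.8  10.1  41.7]
[0.0059, 0.0001, -0.0006, -0.002, -0.001, -0.001, 0]
--
```

Request:
play_rows([
  [0, -0.001, 0, 0, 0, 0, 0],
  [0, 0, 0, 0, 0, 0, 0.038],
  [0, 0, 0, 0, 0, 0, 0.038],
  [0, 0, 0, 0, 0, 0, 0.038],
  [0, -0.01, 0, 0, 0, 0, 0.038],
  [0, -0.025, 0, 0, 0, 0, 0.038],
  [0, -0.03, 0, 0, 0, 0, 0.038],
  [0, -0.03, 0, 0, 0, 0, 0.038],
  [0, -0.03, 0, 0, 0, 0, 0.038],
  [0, 0, 0, 0, 0, 0, 0.038],
])

```text
clock: 31.0
position: [432.3, -317.3, 196.6]
ee_rot: [0.052, -0.702, 0.708, -0.06]
contact_force: [0.8, 0.2, 0.1]
gripper_width: 38.0
```

Request:
play_rows([
  [0, -0.02, 0.02, 0, 0, 0, 0.038],
  [0, -0.02, 0.04, 0, 0, 0, 0.038],
  [0, 0, 0.04, 0, 0, 0, 0.038],
  [0, 0, 0.04, 0, 0, 0, 0.038],
  [0, 0, 0.02, 0, 0, 0, 0.038],
  [0, 0, 0, 0, 0, 0, 0.038],
  [0, 0, 0, 0, 0, 0, 0.038],
  [0, 0, 0, 0, 0, 0, 0.038],
])

```text
clock: 31.8
position: [457.1, -478.7, 241.3]
ee_rot: [0.052, -0.702, 0.708, -0.061]
contact_force: [-0.2, 0.0, -1.4]
gripper_width: 38.3
```

Run:
```python
from sc import *
plan([],[],0)
s=get_image('scene');t=get_image('top')
c=np.zeros((600,800,3),np.uint8);a=cv2.resize(s['color'][110:350,40:340,::-1],None,fx=1.6,fy=1.6);c[:a.shape[0],:a.shape[1]]=a
b=cv2.resize(t['color'][90:290,240:440,::-1],None,fx=1.55,fy=1.55);c[:b.shape[0],485:485+b.shape[1]]=b
w=get_image('wrist')['color'][::,:,::-1];w=cv2.resize(w,None,fx=.5,fy=.5);c[390:600,:280]=w
cv2.imwrite('pics/fin.png',c)
```

```text
now [ 457.1 -478.7  241.3] yaw/pitch/roll [ 9.2 -0.7 -0.6] t 31.8 grip 38.3 F [-0.2  0.  -1.4]
```

View pics/fin.png

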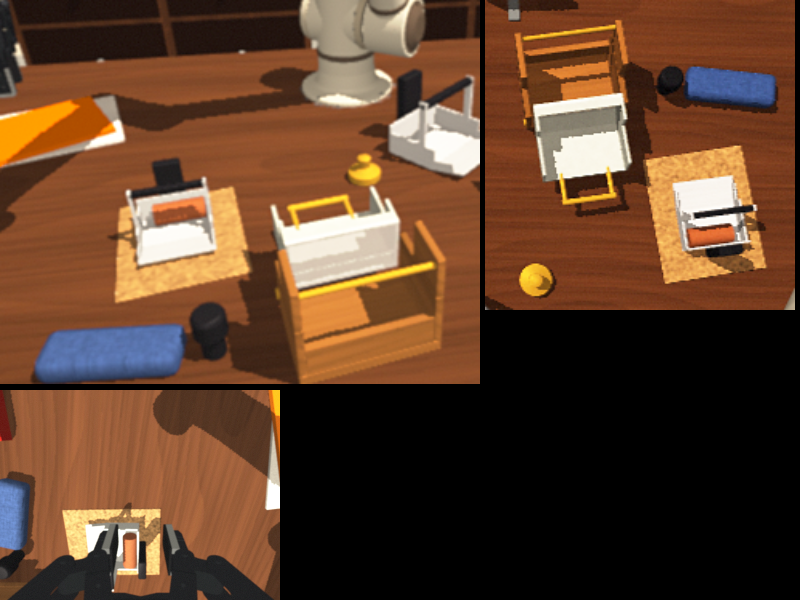

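The picture shows the scoop level on the mat with the core at its rear, top inset (711,236). The bin is open and empty, and the bystanders are where they were. Arm clear; handing in.

```bash
python3 -c "
from bench import *
print(job_done(), read_state()['clock'])"
```

```text
the job is handed in; nothing more can be done
the job is handed in; nothing more can be done
```

I finished every step of the task and handed it in at about 32 s of the 72 s allowed; no verdict was reported.

**What I did:**
1. Swung the bin open by its bar.
2. Lifted the scoop off the stand by its hoop, set it on the mat and let go.
3. Took it again by its rear grip and slid the nose along the bin's front wall under the core. I then tilted it back and lifted the core out.
4. Set the loaded scoop down on the mat, let go and moved the arm clear.

**What the last checks showed:**
- **Final picture:** the scoop stands level on the mat with the core lying at its rear. The bin is open and empty, the case, eyepiece and weight look unmoved, and the arm touches nothing. The bottle and brush are outside that view and were not rechecked at the end.
- **Core aboard:** the vertical wrist load rose from about 2.4 N to 4–5 N after scooping. The core's wrist-image position was close to what I predicted for a core at the rear of the scoop.
- **Scoop position:** I estimate its origin within about 10 mm of the mat's centre, from the arm pose at release rather than a separate measurement.

**Checks that failed or disagreed:**
- An image check for the core in the middle of scooping gave nothing usable, because the arm hid it.
- Before both set-downs on the mat, the arm's small downward steps did not always register. The last ones pressed with about 31 N and 42 N at the wrist, well under the 120 N wrist limit.
- The gripper width read about 8 mm on the 10 mm bars, but both grips held.

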